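# Rebuild the spacer stack of a postcard spinner

## Task

On the shop counter stands the foot of a postcard spinner; thread the three loose metal spacer rings onto its upright post, one after another in order of size: the widest first, at the bottom, then the middle one, then the narrowest on top. Each ring has a square hole and must be turned, under a light downward push, until it drops over the square part of the post, then slid fully home so that it lies flat on what is under it; never force it against the sprung post. Leave the basket, books, bowl and jar alone.

Things in the scene. Friction and masses are not known exactly. Their poses are not given: they have to be found in the camera images.
- base: fixed foot of the spinner: dark steel disc 150 mm in diameter and 20 mm thick, standing on the counter. Origin at the centre of its underside; z up; the post stands on this axis. Its flat top, on which the widest ring must lie, is 20 mm above the origin (flat within 66 mm radius).
- post: upright steel post in the middle of the foot. Origin on its axis, level with the foot's top while the post is up; z up. Square sleeve, 24 x 24 mm, up to 40 mm above the foot; above it a round pin 24 mm across to 47 mm, tapering to 12 mm at 54 mm. Sprung: a downward push of 3.5 N starts to sink it, 9.5 N sinks it 10 mm, then it is solid; it rises by itself. Push and squeeze on it under 35 N in all.
- post_shoulder (a point): centre of the flat upper end of the square sleeve, 40 mm above the post's origin. Its corners, 5 mm beyond the round pin, stop a ring whose hole is not in line. The sleeve's angle about the vertical varies and NO entry gives it: find it by feel or sight. A ring that has dropped over it shares its angle (modulo a quarter turn). It stays put under light turning, slipping at 0.3 N m.
- post_tip (a point): centre of the post's top end, 54 mm above the post's origin (74 mm above the counter while the post is up).
- wide_ring: loose bright metal ring, round outside, 66 mm in diameter, 12 mm thick, about 0.25 kg, lying flat on the counter, with a 26 mm square hole through its middle. Origin at the centre of its underside; z up through the hole; x and y are square to the sides of the hole. To be at the bottom of the stack, its origin at the height of the foot's top.
- middle_ring: the same but 56 mm in diameter, about 0.17 kg; same 12 mm thickness, hole, origin and axes. To lie on the wide ring.
- narrow_ring: the same but 46 mm in diameter, about 0.11 kg; same 12 mm thickness, hole, origin and axes. To lie on the middle ring, on top.
- card_basket: bystander: blue basket of postcards, 180 x 130 mm, about 100 mm high with its cards; origin at the centre of its underside.
- books: bystander: pile of two books, 200 x 140 mm, 44 mm high; origin at the centre of its underside.
- dish: bystander: small white china bowl, 80 mm in diameter, 35 mm high; origin at the centre of its underside.
- fixings_jar: bystander: capped glass jar, 60 mm in diameter, 75 mm high; origin at the centre of its underside.
There are look-alikes about, which are no part of the job. Leave any purple look-alike of the middle_ring alone. Leave any green look-alike of the base alone.

How it is judged:
By the outcome, as a careful person would: the job done as asked, in the order asked, and still so for the second after the job is handed in, with the robot touching nothing.
It also fails if it takes over 72 s, if anything falls off the work surface, if the arm or the gripper's body presses on something with over 40 N, if the wrist force passes 120 N, or if a joint passes its speed limit or range.

## Robot

A 6-joint arm with a two-finger parallel gripper is mounted at the origin on the work surface. World frame = base frame: x ahead of the robot, y to its left, z up, the work surface at z = 0. Lengths are in m, angles in rad, forces in N, time in s.
With the tool pointing down it reaches from about 0.425 to 0.95 m from the base axis. Payload 3.5 kg.
Tool frame: the origin (TCP) lies at the very end of the fingers, on their centre line; the grasp point (between the pads) lies behind it (ctrl.grasp_offset is the z of the grasp point in the tool frame, in m); z points along the fingers, x is the direction in which the jaws open and shut, and the axes are right-handed (so a half turn about z gives the same grasp; the last joint's range is limited). The gripper opens to 85 mm and grips with 20 to 120 N. Pads are 22 mm wide; open, the fingers measure 114 mm over their backs; the gripper's body (76 mm by 85 mm) begins 54 mm behind the grasp point. The pads swing forward as they close: fully open they stand 13 mm farther back than shut.
Start: joints at [1.162, 0.286, 1.577, -0, 1.279, -0.15], TCP at [0.173, 0.653, 0.231] pointing down, gripper open.
Joint ranges: [-2.77, 2.77], [-0.9, 2.22], [0.21, 2.48], [-1.53, 4.67], [0.24, 2.81], [-2.84, 2.84]. Speed limits (rad/s): [2.79, 2.79, 3.14, 3.14, 3.14, 3.14].

## Interface

Orientations are given as a unit quaternion [x, y, z, w].
In Python, from plant import ctrl gives the robot as it stands.
- The arm moves only by the shell command python3 -m jog 'ROWS' [FORCE]. ROWS is JSON, a list of rows, each an object with "grip": the closure, from 0 (fully open) to 1 (shut); "xyz": the shift along the tool's x, y, z in m, a list of three; "dr": the turn, a rotation vector about the tool's x, y, z in rad, a list of three. A call has 1 to 12 rows; each row is the pose to reach, as a shift and turn from the pose commanded when the call began, along the tool's axes at that moment; what a row does not reach only later rows make up. A row lasts 1/12 s, in which the tool goes at most 41.7 mm and 7.16 degrees, less where a joint would pass 70% of its speed; a pose out of reach is approached as far as the arm can. A call with a gripper value outside its range is refused whole. The fingers move at their own pace and stop on an object; FORCE is the grip in N (left out, the last holds). Time passes only in rows, so rows that repeat a pose let the fingers close. It gives the time, the measured TCP pose, the force and the opening at its end, in the units of the state.
- ctrl.get_state(): the state, without advancing time (a new reading comes with each control period).
- ctrl.read_camera(name): name is "side" or "top"; returns the picture (420x560x3 uint8, red, green, blue); there is no depth.
- ctrl.get_calibration(name): a dict with "mtx" (3x3 intrinsics, pixels), "R" (3x3) and "t" (3): a world point X has camera coordinates R X + t. Camera axes: x right, y down, z forward; pixel columns grow to the right and rows downward; lengths in m; the calibration is good to about 2 mm. A picture is of the moment at which its call begins. get_calibration takes no time and is no camera call.
- ctrl.sign_off(): hands the job in, once; it reports no verdict.
The state is a dict: "time": time; "qpos": joint angles; "dq": joint speeds; "joint_efforts": joint torques, N m; "eef_pos": TCP position; "tcp_rot": TCP orientation; "contact_force": force on the tool from outside, world axes, zero at the start; "wrist_torque": the same for the moment, N m; "opening": opening from 0.0 (shut) to 1.0 (fully open).
Only numpy, scipy, OpenCV 4.12 (cv2) and the standard library are available. Lean on these libraries where they do the work, as an engineer would, in place of code of your own. Each camera call takes 0.05 s, during which the arm holds its last target.

## Working session

There is one attempt and no reset: what is moved stays moved. The work goes in short steps, Python scripts to look and compute and a shell command to move; the robot and the scene stay as the last step left them, time stands still between calls to the robot, and variables do not carry over. Pictures are saved under pics/ and viewed, and the job is handed in when it is done.

```bash
ls; mkdir -p pics; python3 - <<'E'
from plant import ctrl
import cv2
print(ctrl.get_state()); print(ctrl.grasp_offset)
for n in ("side","top"):
    im=ctrl.read_camera(n); cv2.imwrite(f"pics/{n}0.png",im[:,:,::-1]); print(ctrl.get_calibration(n))
E
```

```text
pics
{'time': 0.0, 'qpos': array([ 1.16202891e+00,  2.87181509e-01,  1.57819223e+00, -1.61072297e-05,
        1.27859374e+00, -1.50000446e-01]), 'dq': array([-0.00017771, -0.00070824,  0.0009911 , -0.00112526,  0.00100196,
        0.00061457]), 'joint_efforts': array([ 1.47498686e-03, -4.05982411e+01, -2.92624766e+01, -3.39497467e-05,
        5.98706290e-03,  7.56525338e-06]), 'eef_pos': array([0.17243398, 0.65191823, 0.22992837]), 'tcp_rot': array([ 7.92427442e-01,  6.09965032e-01, -1.03487316e-03,  5.82276023e-04]), 'contact_force': array([0.30643251, 0.41436508, 0.32523779]), 'wrist_torque': array([-0.02570231,  0.00583627, -0.04372822]), 'opening': 1.0034697078295514}
-0.0187
{'mtx': array([[456.81544256,   0.        , 269.90795371],
       [  0.        , 456.81544256, 209.62326506],
       [  0.        ,   0.        ,   1.        ]]), 'R': array([[ 0.93220579, -0.36187838, -0.00603424],
       [-0.2504348 , -0.63290894, -0.73260404],
       [ 0.26129444,  0.68444891, -0.68062832]]), 't': array([-0.51416047,  0.16993755,  1.0064057 ])}
{'mtx': array([[386.14326205,   0.        , 275.31184381],
       [  0.        , 386.14326205, 211.22356072],
       [  0.        ,   0.        ,   1.        ]]), 'R': array([[-0.00699857, -0.99996456, -0.00468002],
       [-0.99377476,  0.00747548, -0.11115688],
       [ 0.11118793,  0.00387295, -0.99379185]]), 't': array([-0.00730277,  0.56026841,  1.10693507])}
```

View pics/side0.png

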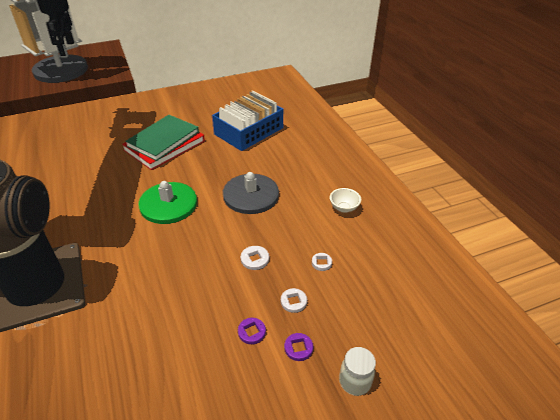

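View pics/top0.png

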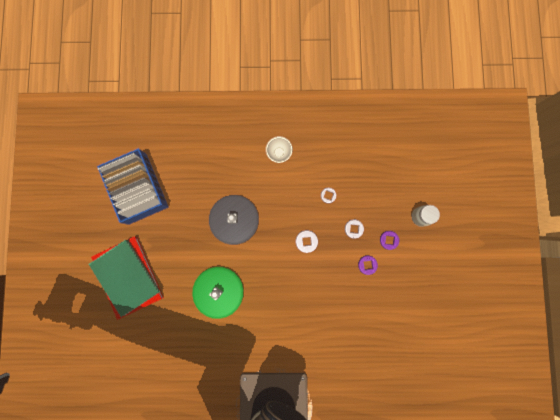

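```bash
cat > h.py <<'E'
import numpy as np, cv2
from plant import ctrl
def ray(n,px,z):
    c=ctrl.get_calibration(n); p=np.atleast_2d(np.asarray(px,float)); p=np.c_[p,np.ones(len(p))]
    d=(np.linalg.inv(c["mtx"])@p.T).T@c["R"]; o=-c["R"].T@c["t"]
    return (o+d*((z-o[2])/d[:,2])[:,None])
def proj(n,X):
    c=ctrl.get_calibration(n); X=np.atleast_2d(X); q=(c["mtx"]@(c["R"]@X.T+c["t"][:,None])).T
    return q[:,:2]/q[:,2:]
def rectify(n,im,cx,cy,z,half=.06,s=0.00025):
    # metric plan view patch of plane z: cols = +x, rows = +y
    N=int(2*half/s); g=np.array([[cx-half,cy-half,z],[cx+half,cy-half,z],[cx+half,cy+half,z],[cx-half,cy+half,z]])
    M=cv2.getPerspectiveTransform(proj(n,g).astype(np.float32),np.float32([[0,0],[N,0],[N,N],[0,N]]))
    return cv2.warpPerspective(im,M,(N,N),flags=cv2.INTER_CUBIC)
E
python3 - <<'E'
from h import *
for n in ("side","top"):
    im=cv2.imread(f"pics/{n}0.png"); hsv=cv2.cvtColor(im,cv2.COLOR_BGR2HSV)
    m=((hsv[...,1]<60)&(hsv[...,2]>140)).astype(np.uint8)
    cs,h=cv2.findContours(m,cv2.RETR_CCOMP,cv2.CHAIN_APPROX_NONE)
    for i,c in enumerate(cs):
        if h[0][i][3]>=0 or cv2.contourArea(c)<40: continue
        kids=[k for k in range(len(cs)) if h[0][k][3]==i and cv2.contourArea(cs[k])>10]
        if not kids: continue
        (u,v),r=cv2.minEnclosingCircle(c); 
        if n=="side" and v<220 : continue
        X0=ray(n,[(u,v)],.012)[0]
        if not .3<X0[0]<.95: continue
        s=.00025; half=.05
        rc=rectify(n,im,X0[0],X0[1],.012,half,s)
        cv2.imwrite(f"pics/rc_{n}_{i}.png",rc)
        hs=cv2.cvtColor(rc,cv2.COLOR_BGR2HSV); mm=((hs[...,1]<90)).astype(np.uint8)
        q,hh=cv2.findContours(mm,cv2.RETR_CCOMP,cv2.CHAIN_APPROX_NONE)
        o=max([k for k in range(len(q)) if hh[0][k][3]<0],key=lambda k:cv2.contourArea(q[k]))
        (a,b),rr=cv2.minEnclosingCircle(q[o]); e=cv2.fitEllipse(q[o])
        ks=[k for k in range(len(q)) if hh[0][k][3]==o]
        k=max(ks,key=lambda k:cv2.contourArea(q[k])); R=cv2.minAreaRect(q[k])
        f=lambda p:np.round(X0[:2]-half+np.array(p)*s,4)
        print(n,i,(round(u),round(v)),"ell",f(e[0]),np.round(np.array(e[1])*s*1e3,1),"hole",f(R[0]),np.round(np.array(R[1])*s*1e3,1),"ang",round(R[2],1))
    # base
    m=((hsv[...,2]<85)&(hsv[...,1]<90)).astype(np.uint8)
    m=cv2.morphologyEx(m,cv2.MORPH_OPEN,np.ones((3,3)))
    cs,_=cv2.findContours(m,cv2.RETR_EXTERNAL,cv2.CHAIN_APPROX_NONE)
    for c in cs:
        if cv2.contourArea(c)<800: continue
        P=ray(n,c[:,0,:],.02)[:,:2].astype(np.float32); e=cv2.fitEllipse(P*1000); print(n,"dark",cv2.boundingRect(c),np.round(e[0],1),np.round(e[1],1))
E
```

```text
Traceback (most recent call last):
ValueError: max() iterable argument is empty
```

```bash
python3 - <<'E'
from h import *
a=cv2.imread("pics/side0.png")[160:220,215:290]; b=cv2.imread("pics/top0.png")[190:250,200:275]
a=cv2.resize(a,None,fx=5,fy=5,interpolation=cv2.INTER_CUBIC);b=cv2.resize(b,None,fx=5,fy=5,interpolation=cv2.INTER_CUBIC)
cv2.imwrite("pics/base0.png",np.hstack([a,b]))
E
```

```text
(no output)
```

View pics/base0.png

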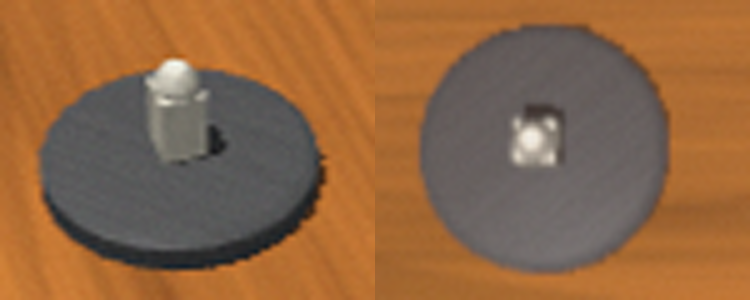

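```bash
ls pics; python3 - <<'E'
from h import *
S=cv2.imread("pics/side0.png");T=cv2.imread("pics/top0.png")
rows=[]
for n,im,pts in (("side",S,[(255,257),(294,300),(322,261)]),("top",T,[(307,242),(355,229),(329,195)])):
    r=[]
    for p in pts:
        X=ray(n,[p],.012)[0]; print(n,p,X.round(4)); r.append(rectify(n,im,X[0],X[1],.012,.05,.0004))
    rows.append(np.hstack(r))
cv2.imwrite("pics/rings.png",np.vstack(rows))
E
```

```text
base0.png
rc_side_1.png
side0.png
top0.png
side (255, 257) [ 0.4741 -0.1051  0.012 ]
side (294, 300) [ 0.5099 -0.2478  0.012 ]
side (322, 261) [ 0.612  -0.1724  0.012 ]
top (307, 242) [ 0.4697 -0.1048  0.012 ]
top (355, 229) [ 0.5073 -0.2483  0.012 ]
top (329, 195) [ 0.6103 -0.1732  0.012 ]
```

View pics/rings.png

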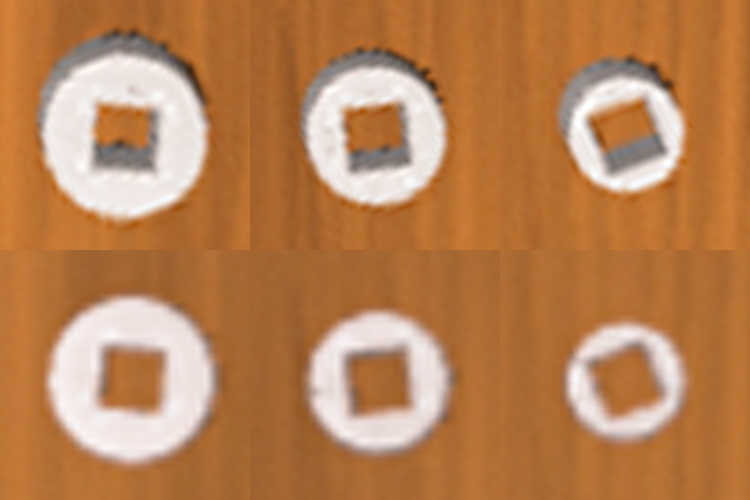

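```bash
cat >> h.py <<'E'
def ringfit(n,im,X,z=.012,thr=None,half=.05,s=.00025):
    rc=rectify(n,im,X[0],X[1],z,half,s); b=cv2.GaussianBlur(rc[...,0],(0,0),3)  # blue channel: white vs wood
    t=thr or cv2.threshold(b,0,255,cv2.THRESH_OTSU)[0]
    q,hh=cv2.findContours((b>t).astype(np.uint8),cv2.RETR_CCOMP,cv2.CHAIN_APPROX_NONE)
    o=max([k for k in range(len(q)) if hh[0][k][3]<0],key=lambda k:cv2.contourArea(q[k]))
    e=cv2.fitEllipse(cv2.convexHull(q[o])); f=lambda p:np.array(X[:2])-half+np.array(p)*s
    ks=[k for k in range(len(q)) if hh[0][k][3]==o and cv2.contourArea(q[k])>500]
    R=None
    if ks: R=cv2.minAreaRect(q[max(ks,key=lambda k:cv2.contourArea(q[k]))])
    print(n,"ell",f(e[0]).round(4),np.round(np.array(e[1])*s*1e3,1), R and ("hole",f(R[0]).round(4),np.round(np.array(R[1])*s*1e3,1),"ang(x->y,deg)",round(R[2],1)))
    return f(e[0]),R
E
python3 - <<'E'
from h import *
S=cv2.imread("pics/side0.png");T=cv2.imread("pics/top0.png")
for X in ([.472,-.105],[.5085,-.248],[.611,-.1728]):
    for t in (140,170): ringfit("side",S,X,thr=t); ringfit("top",T,X,thr=t)
# base & post rectified
o=[]
for n,im in (("side",S),("top",T)):
    m=(cv2.cvtColor(im,cv2.COLOR_BGR2HSV)[...,1]<100).astype(np.uint8)
    hs=cv2.cvtColor(im,cv2.COLOR_BGR2HSV)
    win=(215,165,290,220) if n=="side" else (200,185,270,250)
    mm=np.zeros_like(m); mm[win[1]:win[3],win[0]:win[2]]=m[win[1]:win[3],win[0]:win[2]]
    c=max(cv2.findContours(mm,cv2.RETR_EXTERNAL,cv2.CHAIN_APPROX_NONE)[0],key=cv2.contourArea)
    P=ray(n,cv2.convexHull(c)[:,0,:],.02)[:,:2]*1000; e=cv2.fitEllipse(P.astype(np.float32)); print(n,"base",np.round(e[0],1),np.round(e[1],1))
    for z in (.06,.02): o.append(cv2.resize(rectify(n,im,e[0][0]/1e3,e[0][1]/1e3,z,.04,.0004),(350,350)))
cv2.imwrite("pics/post.png",np.vstack([np.hstack(o[:2]),np.hstack(o[2:])])[:, :])
E
```

```text
side ell [ 0.4731 -0.1017] [65.5 68.6] ('hole', array([ 0.4737, -0.1008]), array([25.7, 25.5]), 'ang(x->y,deg)', 3.6)
top ell [ 0.472 -0.103] [65.9 66.1] ('hole', array([ 0.4725, -0.1032]), array([25.9, 25.6]), 'ang(x->y,deg)', 7.2)
side ell [ 0.4735 -0.1012] [64.4 65.9] ('hole', array([ 0.4739, -0.1005]), array([27.3, 27.3]), 'ang(x->y,deg)', 4.5)
top ell [ 0.4718 -0.1031] [64.2 64.4] ('hole', array([ 0.4725, -0.1032]), array([28. , 27.6]), 'ang(x->y,deg)', 7.6)
side ell [ 0.5095 -0.2444] [55.  57.9] ('hole', array([ 0.51  , -0.2434]), array([25.7, 25.5]), 'ang(x->y,deg)', 83.1)
top ell [ 0.5084 -0.2455] [55.6 55.8] ('hole', array([ 0.5086, -0.2457]), array([25.8, 25.9]), 'ang(x->y,deg)', 82.2)
side ell [ 0.5098 -0.244 ] [53.9 55.6] ('hole', array([ 0.5102, -0.2433]), array([27.4, 27.1]), 'ang(x->y,deg)', 82.9)
top ell [ 0.5083 -0.2456] [53.7 53.9] ('hole', array([ 0.5085, -0.2457]), array([27.9, 27.8]), 'ang(x->y,deg)', 83.7)
side ell [ 0.6112 -0.1701] [45.4 50.8] ('hole', array([ 0.6121, -0.1689]), array([25.3, 25.7]), 'ang(x->y,deg)', 68.9)
top ell [ 0.6103 -0.1708] [45.8 47. ] ('hole', array([ 0.6104, -0.1707]), array([26.5, 25.9]), 'ang(x->y,deg)', 68.2)
side ell [ 0.6121 -0.1691] [44.8 46.1] ('hole', array([ 0.6122, -0.1689]), array([27.2, 26.9]), 'ang(x->y,deg)', 68.5)
top ell [ 0.6102 -0.1709] [43.9 45.2] ('hole', array([ 0.6104, -0.1708]), array([28.4, 28. ]), 'ang(x->y,deg)', 68.6)
side base [537.6 106.1] [147.2 166.4]
top base [538.7 113.6] [146.5 147.3]
```

```bash
python3 -c "
import cv2;a=cv2.imread('pics/post.png');cv2.imwrite('pics/post2.png',cv2.resize(a,(590,590)))"
```

```text
(no output)
```

View pics/post2.png

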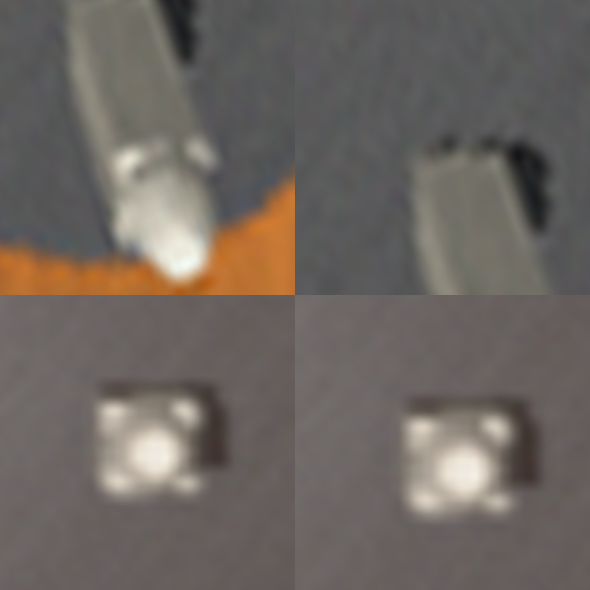

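```bash
python3 - <<'E'
from h import *
for n,X in (("side",(.5386,.114)),("top",(.5386,.114))):
    im=cv2.imread(f"pics/{n}0.png")
    rc=rectify(n,im,X[0],X[1],.074,.03,.0002)[...,0].astype(float); rc=cv2.GaussianBlur(rc,(0,0),3)
    for t in (190,205,220):
        m=(rc>t).astype(np.uint8); k,l,st,ce=cv2.connectedComponentsWithStats(m)
        print(n,t,[(st[i][4],(np.array(X)-.03+ce[i]*.0002).round(4)) for i in range(1,k) if st[i][4]>200])
    cv2.imwrite(f"pics/tip_{n}.png",cv2.resize(rectify(n,im,X[0],X[1],.074,.03,.0002),(400,400)))
    rc=rectify(n,im,X[0],X[1],.06,.03,.0002)
a=np.hstack([cv2.imread("pics/tip_side.png"),cv2.imread("pics/tip_top.png")]);cv2.imwrite("pics/tips.png",a)
E
```

```text
side 190 [(np.int32(3383), array([0.5399, 0.1164]))]
side 205 [(np.int32(2195), array([0.5407, 0.1175]))]
side 220 [(np.int32(1121), array([0.5414, 0.1186]))]
top 190 [(np.int32(2354), array([0.539, 0.115]))]
top 205 [(np.int32(1556), array([0.5392, 0.115 ]))]
top 220 [(np.int32(593), array([0.5397, 0.115 ]))]
```

View pics/tips.png

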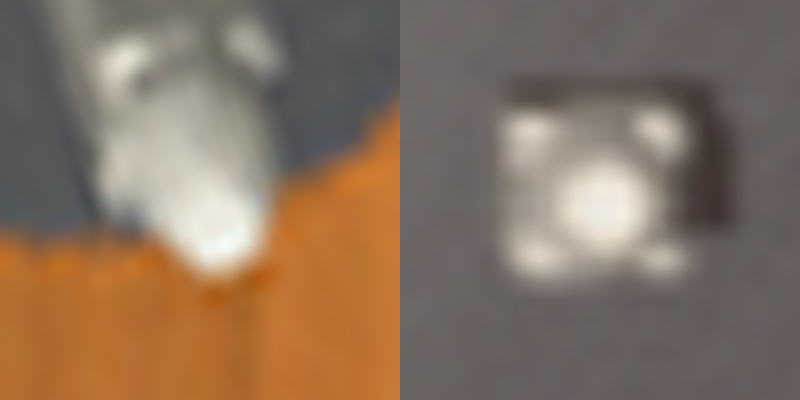

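```bash
cat >> h.py <<'E'
from scipy.spatial.transform import Rotation as Ro
def to(x,y,z,yaw):
    s=ctrl.get_state(); R=Ro.from_quat(s["tcp_rot"]); M=R.as_matrix()
    d=M.T@(np.array([x,y,z])-s["eef_pos"])
    c,w=np.cos(np.radians(yaw)),np.sin(np.radians(yaw))
    G=Ro.from_matrix(np.array([[c,w,0],[w,-c,0],[0,0,-1]]))
    dr=(R.inv()*G).as_rotvec()
    print("xyz",d.round(4),"dr",dr.round(4)); 
def st():
    s=ctrl.get_state(); M=Ro.from_quat(s["tcp_rot"]).as_matrix()
    print("t",round(s["time"],2),"tcp",s["eef_pos"].round(4),"yaw",round(np.degrees(np.arctan2(M[1,0],M[0,0])),2),"tilt",np.degrees(M[:2,2]).round(2),"F",s["contact_force"].round(2),"T",s["wrist_torque"].round(3),"open",round(s["opening"],3),"q",s["qpos"].round(2))
E
python3 -c "
from h import *
to(.50,.15,.2,0)"
```

```text
xyz [-0.4013  0.4451  0.0308] dr [1.100e-03 2.000e-03 1.312e+00]
```

```bash
python3 -m jog '[{"grip":0,"xyz":[-0.401,0.445,0.03],"dr":[0,0,1.31]},{"grip":0,"xyz":[-0.401,0.445,0.03],"dr":[0,0,1.31]},{"grip":0,"xyz":[-0.401,0.445,0.03],"dr":[0,0,1.31]},{"grip":0,"xyz":[-0.401,0.445,0.03],"dr":[0,0,1.31]},{"grip":0,"xyz":[-0.401,0.445,0.03],"dr":[0,0,1.31]},{"grip":0,"xyz":[-0.401,0.445,0.03],"dr":[0,0,1.31]},{"grip":0,"xyz":[-0.401,0.445,0.03],"dr":[0,0,1.31]},{"grip":0,"xyz":[-0.401,0.445,0.03],"dr":[0,0,1.31]},{"grip":0,"xyz":[-0.401,0.445,0.03],"dr":[0,0,1.31]},{"grip":0,"xyz":[-0.401,0.445,0.03],"dr":[0,0,1.31]},{"grip":0,"xyz":[-0.401,0.445,0.03],"dr":[0,0,1.31]},{"grip":0,"xyz":[-0.401,0.445,0.03],"dr":[0,0,1.31]}]' 40
python3 -c "
from h import *
st();to(.473,-.102,.06,0)"
```

```text
time: 1.1
eef_pos: [0.4461, 0.2325, 0.2059]
tcp_rot: [1.0, -0.0, -0.0, 0.0]
contact_force: [0.3, 0.7, -0.6]
opening: 1.001
t 1.1 tcp [0.4461 0.2325 0.2059] yaw -0.01 tilt [-0.01 -0.  ] F [ 0.28  0.7  -0.63] T [ 0.004  0.017 -0.006] open 1.001 q [ 0.28 -0.07  2.02  0.    1.2   0.28]
xyz [0.0269 0.3345 0.1459] dr [ 0.      0.0003 -0.0001]
```

```bash
python3 -m jog '[{"grip":0,"xyz":[0.027,0.334,0.12],"dr":[0,0,0]},{"grip":0,"xyz":[0.027,0.334,0.12],"dr":[0,0,0]},{"grip":0,"xyz":[0.027,0.334,0.12],"dr":[0,0,0]},{"grip":0,"xyz":[0.027,0.334,0.12],"dr":[0,0,0]},{"grip":0,"xyz":[0.027,0.334,0.12],"dr":[0,0,0]},{"grip":0,"xyz":[0.027,0.334,0.12],"dr":[0,0,0]},{"grip":0,"xyz":[0.027,0.334,0.12],"dr":[0,0,0]},{"grip":0,"xyz":[0.027,0.334,0.12],"dr":[0,0,0]},{"grip":0,"xyz":[0.027,0.334,0.12],"dr":[0,0,0]},{"grip":0,"xyz":[0.027,0.334,0.12],"dr":[0,0,0]}]'
python3 -c "
from h import *
st();to(.473,-.102,.02,0)"
```

```text
time: 1.93
eef_pos: [0.4724, -0.1028, 0.0844]
tcp_rot: [1.0, -0.002, -0.001, -0.0]
contact_force: [0.1, 0.0, -0.5]
opening: 1.0
t 1.93 tcp [ 0.4724 -0.1028  0.0844] yaw -0.18 tilt [-0.17  0.02] F [ 0.15  0.01 -0.5 ] T [ 0.023  0.01  -0.022] open 1.0 q [-0.42  0.04  2.15 -0.    0.95 -0.42]
xyz [ 0.0008 -0.0008  0.0644] dr [-0.0004  0.003  -0.0031]
```

```bash
python3 -m jog '[{"grip":0,"xyz":[0.0005,-0.0005,0.04],"dr":[0,0,0]},{"grip":0,"xyz":[0.0005,-0.0005,0.075],"dr":[0,0,0]},{"grip":0,"xyz":[0.0005,-0.0005,0.087],"dr":[0,0,0]},{"grip":0,"xyz":[0.0005,-0.0005,0.087],"dr":[0,0,0]},{"grip":0,"xyz":[0.0005,-0.0005,0.087],"dr":[0,0,0]}]'
python3 - <<'E'
from h import *
st()
cv2.imwrite("pics/s1.png",ctrl.read_camera("side")[120:420,100:460,::-1])
E
```

```text
time: 2.35
eef_pos: [0.4734, -0.0982, -0.0011]
tcp_rot: [1.0, 0.001, -0.001, -0.0]
contact_force: [0.8, -0.6, 0.4]
opening: 0.999
t 2.35 tcp [ 0.4734 -0.0982 -0.0011] yaw 0.15 tilt [-0.1   0.05] F [ 0.82 -0.59  0.45] T [ 0.001 -0.034 -0.026] open 0.999 q [-0.41  0.2   2.17  0.    0.77 -0.42]
```

View pics/s1.png

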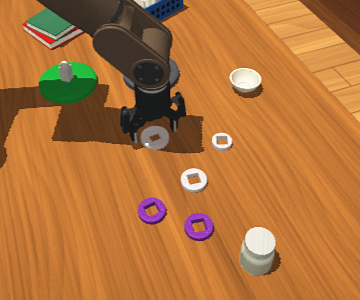

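```bash
python3 -m jog '[{"grip":0,"xyz":[-0.0003,0.0038,0.0015],"dr":[0,0,0]},{"grip":0,"xyz":[-0.0003,0.0038,0.0015],"dr":[0,0,0]},{"grip":0.2,"xyz":[-0.0003,0.0038,0.0015],"dr":[0,0,0]},{"grip":0.4,"xyz":[-0.0003,0.0038,0.0015],"dr":[0,0,0]},{"grip":0.6,"xyz":[-0.0003,0.0038,0.0015],"dr":[0,0,0]},{"grip":0.6,"xyz":[-0.0003,0.0038,0.0015],"dr":[0,0,0]},{"grip":0.6,"xyz":[-0.0003,0.0038,0.0015],"dr":[0,0,0]},{"grip":0.6,"xyz":[-0.0003,0.0038,0.0015],"dr":[0,0,0]}]' 60
python3 - <<'E'
from h import *
st()
cv2.imwrite("pics/s2.png",cv2.resize(ctrl.read_camera("side")[190:310,190:350,::-1],None,fx=4,fy=4))
E
```

```text
time: 3.07
eef_pos: [0.4744, -0.1032, -0.0]
tcp_rot: [1.0, 0.001, 0.0, 0.0]
contact_force: [-4.2, 2.2, 11.5]
opening: 0.742
t 3.07 tcp [ 0.4744 -0.1032 -0.    ] yaw 0.11 tilt [ 0.03 -0.02] F [-4.15  2.19 11.45] T [ 0.169  0.575 -0.034] open 0.742 q [-0.42  0.21  2.16 -0.    0.77 -0.43]
```

View pics/s2.png

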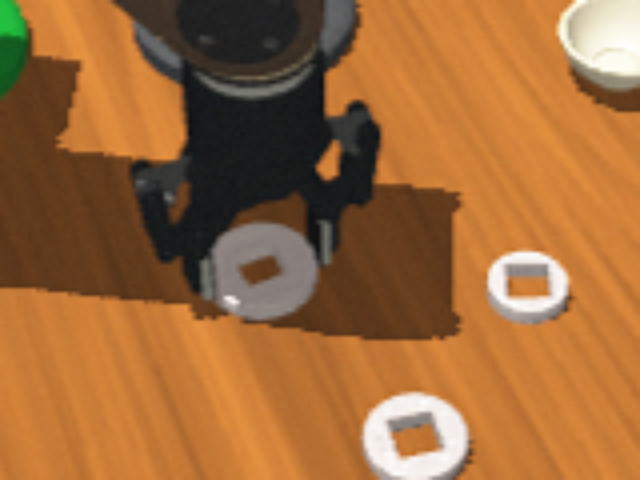

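```bash
python3 -m jog '[{"grip":0.6,"xyz":[0,0,-0.01],"dr":[0,0,0]},{"grip":0.6,"xyz":[0,0,-0.04],"dr":[0,0,0]},{"grip":0.6,"xyz":[0,0,-0.08],"dr":[0,0,0]},{"grip":0.6,"xyz":[0,0,-0.1],"dr":[0,0,0]},{"grip":0.6,"xyz":[0,0,-0.1],"dr":[0,0,0]}]' 60
python3 - <<'E'
from h import *
st()
cv2.imwrite("pics/s3.png",cv2.resize(ctrl.read_camera("side")[150:270,190:350,::-1],None,fx=4,fy=4))
E
```

```text
time: 3.53
eef_pos: [0.4772, -0.1043, 0.1035]
tcp_rot: [1.0, 0.001, 0.005, 0.002]
contact_force: [0.7, -0.7, -1.9]
opening: 0.734
t 3.53 tcp [ 0.4772 -0.1043  0.1035] yaw 0.13 tilt [ 0.6  -0.27] F [ 0.66 -0.66 -1.86] T [-0.007 -0.118 -0.027] open 0.734 q [-0.42  0.02  2.13  0.    0.98 -0.43]
```

View pics/s3.png

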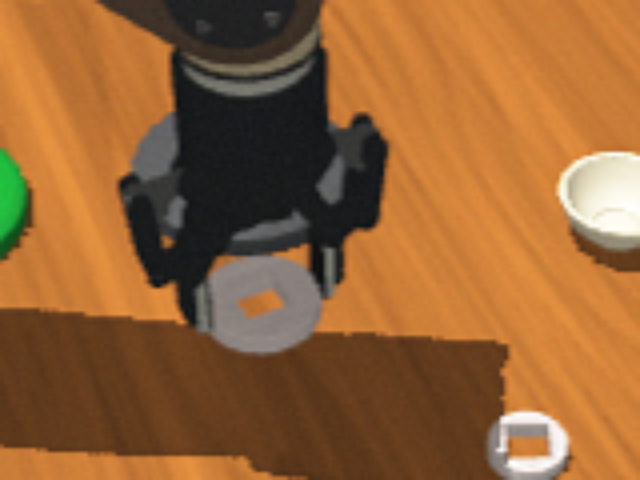

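```bash
python3 - <<'E'
from h import *
im=ctrl.read_camera("side"); st(); s=ctrl.get_state(); p=s["eef_pos"]
cv2.imwrite("pics/raw3.png",im[:,:,::-1])
rc=rectify("side",im[:,:,::-1].copy(),p[0],p[1],p[2]+.012,.05,.0002)
rc=cv2.convertScaleAbs(rc,alpha=1.6,beta=-20)
cv2.imwrite("pics/rc3.png",rc)
E
```

```text
t 3.63 tcp [ 0.4736 -0.1028  0.0981] yaw 0.12 tilt [ 0.06 -0.03] F [ 0.22 -0.   -3.43] T [ 0.016  0.025 -0.002] open 0.733 q [-0.42  0.02  2.14 -0.    0.98 -0.43]
```

View pics/rc3.png

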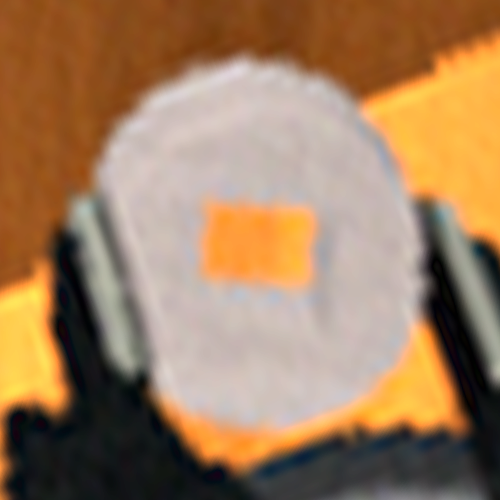

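```bash
python3 -c "
from h import *
to(.5396,.1148,.095,-6.5)"
```

```text
xyz [ 0.0664 -0.2175  0.0031] dr [ 0.0005 -0.0012  0.1155]
```

```bash
python3 -m jog '[{"grip":0.6,"xyz":[0.066,-0.2175,-0.004],"dr":[0,0,0.115]},{"grip":0.6,"xyz":[0.066,-0.2175,-0.004],"dr":[0,0,0.115]},{"grip":0.6,"xyz":[0.066,-0.2175,-0.004],"dr":[0,0,0.115]},{"grip":0.6,"xyz":[0.066,-0.2175,-0.004],"dr":[0,0,0.115]},{"grip":0.6,"xyz":[0.066,-0.2175,-0.004],"dr":[0,0,0.115]},{"grip":0.6,"xyz":[0.066,-0.2175,-0.004],"dr":[0,0,0.115]},{"grip":0.6,"xyz":[0.066,-0.2175,-0.004],"dr":[0,0,0.115]},{"grip":0.6,"xyz":[0.066,-0.2175,-0.004],"dr":[0,0,0.115]},{"grip":0.6,"xyz":[0.066,-0.2175,-0.004],"dr":[0,0,0.115]}]' 60
python3 - <<'E'
from h import *
st()
im=ctrl.read_camera("side")[:,:,::-1];cv2.imwrite("pics/raw4.png",im)
cv2.imwrite("pics/s4.png",cv2.resize(im[100:230,170:330],None,fx=4,fy=4,interpolation=cv2.INTER_CUBIC));st()
im=ctrl.read_camera("top")[:,:,::-1];cv2.imwrite("pics/raw4t.png",im)
cv2.imwrite("pics/s4t.png",cv2.resize(im[150:280,160:320],None,fx=4,fy=4,interpolation=cv2.INTER_CUBIC));st()
E
```

```text
time: 4.38
eef_pos: [0.5373, 0.1145, 0.0992]
tcp_rot: [0.998, -0.056, -0.003, 0.0]
contact_force: [-0.1, 0.2, -3.0]
opening: 0.738
t 4.38 tcp [0.5373 0.1145 0.0992] yaw -6.45 tilt [-0.29 -0.03] F [-0.07  0.16 -2.97] T [ 0.013  0.012 -0.025] open 0.738 q [ 0.03  0.16  1.98 -0.    1.    0.14]
t 4.43 tcp [0.5376 0.114  0.0997] yaw -6.51 tilt [-0.24 -0.02] F [ 0.36  0.03 -3.  ] T [-0.042  0.019  0.049] open 0.736 q [ 0.02  0.16  1.98 -0.    1.    0.14]
t 4.48 tcp [0.538  0.1137 0.1002] yaw -6.55 tilt [-0.17 -0.02] F [ 0.25  0.37 -2.86] T [-0.045 -0.039  0.03 ] open 0.732 q [ 0.02  0.16  1.98 -0.    1.    0.14]
```

View pics/s4.png

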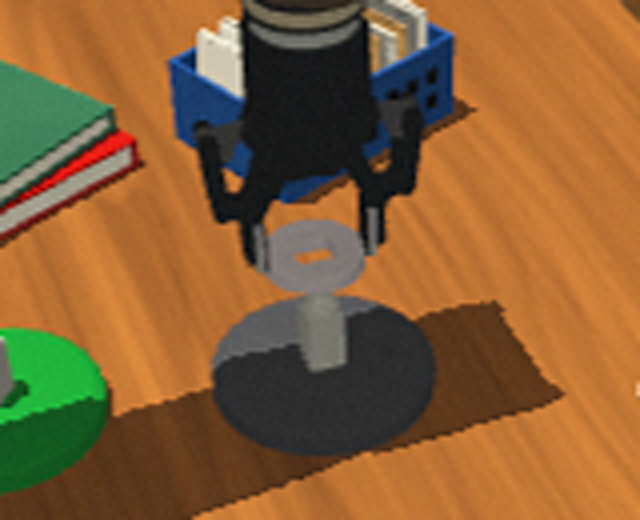

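View pics/s4t.png

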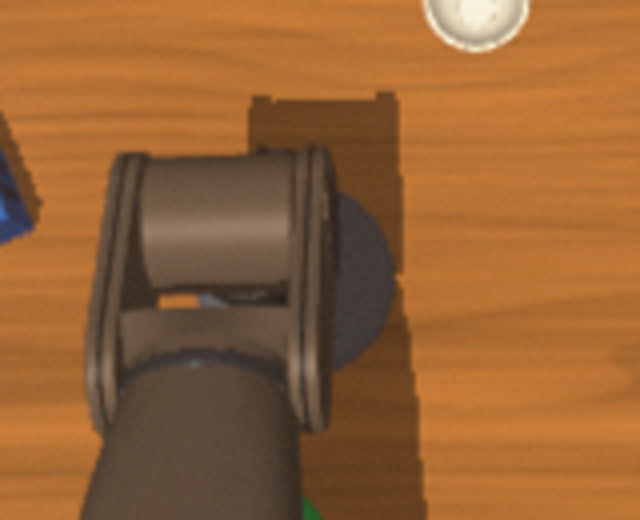

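```bash
python3 - <<'E'
from h import *
im=cv2.imread("pics/raw4.png"); im0=cv2.imread("pics/side0.png")
x0,y0,x1,y1=225,150,275,200
k=8
def up(i): return cv2.resize(i[y0:y1,x0:x1],None,fx=k,fy=k,interpolation=cv2.INTER_CUBIC)
a=up(im);b=up(im0)
cv2.imwrite("pics/cmp.png",np.hstack([cv2.convertScaleAbs(a,alpha=1.3),b]))
E
```

```text
(no output)
```

View pics/cmp.png

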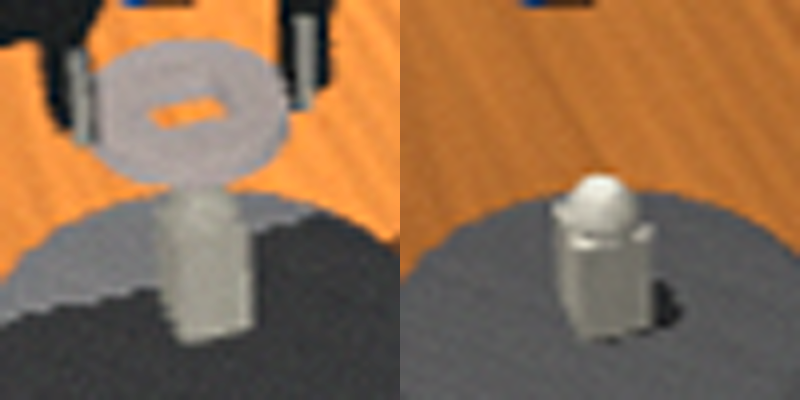

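```bash
python3 - <<'E'
from h import *
d=np.array([.261,.684,0]);d/=np.linalg.norm(d)
print("ring side",ray("side",[(248.3,163.7)],.106).round(4))
print("post side", (ray("side",[(249.6,171.4)],.074)-.006*d).round(4), "z0.067",ray("side",[(249.6,175.2)],.067).round(4))
st()
E
```

```text
ring side [[0.5387 0.116  0.106 ]]
post side [[0.5416 0.1185 0.074 ]] z0.067 [[0.5412 0.1176 0.067 ]]
t 4.48 tcp [0.538  0.1137 0.1002] yaw -6.55 tilt [-0.17 -0.02] F [ 0.25  0.37 -2.86] T [-0.045 -0.039  0.03 ] open 0.732 q [ 0.02  0.16  1.98 -0.    1.    0.14]
```

```bash
python3 -c "
from h import *
to(.540,.116,.068,-6.5)"
```

```text
xyz [ 0.0018 -0.0025  0.0322] dr [ 0.0007  0.003  -0.0009]
```

```bash
python3 -m jog '[{"grip":0.6,"xyz":[0.001,-0.0025,0.015],"dr":[0,0,0]},{"grip":0.6,"xyz":[0.001,-0.0025,0.02],"dr":[0,0,0]},{"grip":0.6,"xyz":[0.001,-0.0025,0.02],"dr":[0,0,0]},{"grip":0.6,"xyz":[0.001,-0.0025,0.02],"dr":[0,0,0]},{"grip":0.6,"xyz":[0.001,-0.0025,0.02],"dr":[0,0,0]}]' 60
python3 -c "
from h import *
st();to(.540,.116,.068,-6.5)"
```

```text
time: 4.9
eef_pos: [0.5406, 0.1167, 0.0822]
tcp_rot: [0.998, -0.057, 0.0, 0.0]
contact_force: [1.1, -0.4, -2.3]
opening: 0.73
t 4.9 tcp [0.5406 0.1167 0.0822] yaw -6.52 tilt [ 0.02 -0.  ] F [ 1.12 -0.36 -2.28] T [0.008 0.013 0.017] open 0.73 q [ 0.03  0.19  1.98 -0.    0.96  0.14]
xyz [-0.0006  0.0007  0.0142] dr [ 0.     -0.0004 -0.0003]
```

Now lower gently over the taper.

```bash
python3 -m jog '[{"grip":0.6,"xyz":[-0.0005,0.0006,0.006],"dr":[0,0,0]},{"grip":0.6,"xyz":[-0.0005,0.0006,0.011],"dr":[0,0,0]},{"grip":0.6,"xyz":[-0.0005,0.0006,0.014],"dr":[0,0,0]},{"grip":0.6,"xyz":[-0.0005,0.0006,0.014],"dr":[0,0,0]},{"grip":0.6,"xyz":[-0.0005,0.0006,0.014],"dr":[0,0,0]}]' 60
python3 -c "
from h import *
st();to(.540,.116,.062,-6.5)"
```

```text
time: 5.32
eef_pos: [0.5396, 0.1164, 0.0673]
tcp_rot: [0.998, -0.056, -0.001, 0.0]
contact_force: [-0.1, -1.3, -1.9]
opening: 0.734
t 5.32 tcp [0.5396 0.1164 0.0673] yaw -6.47 tilt [-0.06 -0.03] F [-0.08 -1.31 -1.89] T [-0.117 -0.015  0.015] open 0.734 q [ 0.03  0.22  1.99 -0.    0.94  0.14]
xyz [0.0005 0.0004 0.0053] dr [0.0006 0.0011 0.0006]
```

```bash
python3 -m jog '[{"grip":0.6,"xyz":[0,0.0005,0.003],"dr":[0,0,0]},{"grip":0.6,"xyz":[0,0.0005,0.006],"dr":[0,0,0]},{"grip":0.6,"xyz":[0,0.0005,0.0065],"dr":[0,0,0]},{"grip":0.6,"xyz":[0,0.0005,0.0065],"dr":[0,0,0]}]' 60
python3 -c "
from h import *
st()"
```

```text
time: 5.65
eef_pos: [0.5398, 0.116, 0.061]
tcp_rot: [0.998, -0.056, -0.0, 0.0]
contact_force: [0.3, -1.3, -3.0]
opening: 0.737
t 5.65 tcp [0.5398 0.116  0.061 ] yaw -6.47 tilt [-0.02 -0.02] F [ 0.27 -1.29 -3.01] T [-0.307 -0.037  0.007] open 0.737 q [ 0.03  0.22  1.99 -0.    0.92  0.14]
```

```bash
python3 -m jog '[{"grip":0.6,"xyz":[0,0.0005,0.002],"dr":[0,0,0]},{"grip":0.6,"xyz":[0,0.0005,0.004],"dr":[0,0,0]},{"grip":0.6,"xyz":[0,0.0005,0.006],"dr":[0,0,0]},{"grip":0.6,"xyz":[0,0.0005,0.006],"dr":[0,0,0]},{"grip":0.6,"xyz":[0,0.0005,0.006],"dr":[0,0,0]}]' 60
python3 -c "
from h import *
st()"
```

```text
time: 6.07
eef_pos: [0.5396, 0.1157, 0.055]
tcp_rot: [0.998, -0.056, -0.0, -0.0]
contact_force: [1.0, -0.5, -2.8]
opening: 0.735
t 6.07 tcp [0.5396 0.1157 0.055 ] yaw -6.48 tilt [-0.03  0.01] F [ 0.97 -0.53 -2.79] T [-0.063 -0.001 -0.025] open 0.735 q [0.03 0.23 2.   0.   0.91 0.14]
```

```bash
python3 -m jog '[{"grip":0.6,"xyz":[0,0.0002,0.002],"dr":[0,0,0]},{"grip":0.6,"xyz":[0,0.0002,0.004],"dr":[0,0,0]},{"grip":0.6,"xyz":[0,0.0002,0.006],"dr":[0,0,0]},{"grip":0.6,"xyz":[0,0.0002,0.007],"dr":[0,0,0]},{"grip":0.6,"xyz":[0,0.0002,0.007],"dr":[0,0,0]}]' 60
python3 - <<'E'
from h import *
st()
im=ctrl.read_camera("side")[:,:,::-1]
cv2.imwrite("pics/s5.png",cv2.resize(cv2.convertScaleAbs(im[140:220,200:300],alpha=1.3),None,fx=6,fy=6,interpolation=cv2.INTER_CUBIC))
E
```

```text
time: 6.48
eef_pos: [0.5396, 0.1155, 0.048]
tcp_rot: [0.998, -0.056, -0.0, -0.0]
contact_force: [-0.4, -0.0, -3.1]
opening: 0.738
t 6.48 tcp [0.5396 0.1155 0.048 ] yaw -6.47 tilt [-0.02  0.  ] F [-0.35 -0.04 -3.1 ] T [ 0.015 -0.027  0.03 ] open 0.738 q [0.03 0.25 2.   0.   0.9  0.14]
```

View pics/s5.png

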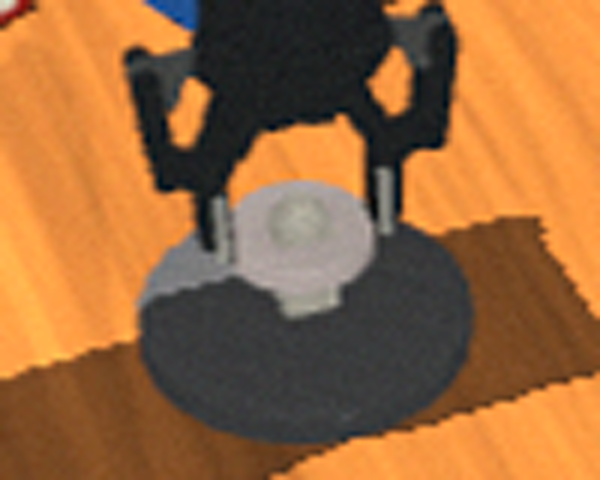

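```bash
python3 -m jog '[{"grip":0.6,"xyz":[0,0,0.006],"dr":[0,0,0]},{"grip":0.6,"xyz":[0,0,0.012],"dr":[0,0,0]},{"grip":0.6,"xyz":[0,0,0.018],"dr":[0,0,0]},{"grip":0.6,"xyz":[0,0,0.023],"dr":[0,0,0]},{"grip":0.6,"xyz":[0,0,0.025],"dr":[0,0,0]},{"grip":0.6,"xyz":[0,0,0.025],"dr":[0,0,0]}]' 60
python3 -c "
from h import *
st()"
```

```text
time: 7.03
eef_pos: [0.5396, 0.1154, 0.0225]
tcp_rot: [0.998, -0.056, -0.0, 0.0]
contact_force: [1.1, -0.4, -2.4]
opening: 0.735
t 7.03 tcp [0.5396 0.1154 0.0225] yaw -6.48 tilt [-0.04 -0.  ] F [ 1.11 -0.35 -2.38] T [-0.023 -0.083  0.032] open 0.735 q [ 0.03  0.29  2.   -0.    0.85  0.14]
```

```bash
python3 -m jog '[{"grip":0.6,"xyz":[0,0,0.001],"dr":[0,0,0]},{"grip":0.6,"xyz":[0,0,0.002],"dr":[0,0,0]},{"grip":0.6,"xyz":[0,0,0.0025],"dr":[0,0,0]}]' 60
python3 -c "
from h import *
st()"
```

```text
time: 7.28
eef_pos: [0.5396, 0.1155, 0.0208]
tcp_rot: [0.998, -0.056, -0.0, 0.0]
contact_force: [-0.1, 0.5, -3.0]
opening: 0.733
t 7.28 tcp [0.5396 0.1155 0.0208] yaw -6.47 tilt [-0.02 -0.  ] F [-0.13  0.55 -3.02] T [ 0.013 -0.028 -0.011] open 0.733 q [0.03 0.29 2.   0.   0.85 0.14]
```

```bash
python3 -m jog '[{"grip":0.6,"xyz":[0,0,0.001],"dr":[0,0,0]},{"grip":0.6,"xyz":[0,0,0.0015],"dr":[0,0,0]},{"grip":0.6,"xyz":[0,0,0.0015],"dr":[0,0,0]}]' 60
python3 -c "
from h import *
st()"
```

```text
time: 7.53
eef_pos: [0.5398, 0.1155, 0.0203]
tcp_rot: [0.998, -0.056, -0.0, 0.0]
contact_force: [-4.2, -0.2, 4.3]
opening: 0.737
t 7.53 tcp [0.5398 0.1155 0.0203] yaw -6.47 tilt [-0.04 -0.01] F [-4.19 -0.23  4.3 ] T [-0.151  0.474 -0.044] open 0.737 q [ 0.03  0.29  2.   -0.    0.85  0.14]
```

```bash
python3 -m jog '[{"grip":0.3,"xyz":[0,0,-0.0005],"dr":[0,0,0]},{"grip":0,"xyz":[0,0,-0.0005],"dr":[0,0,0]},{"grip":0,"xyz":[0,0,-0.0005],"dr":[0,0,0]},{"grip":0,"xyz":[0,0,-0.0005],"dr":[0,0,0]},{"grip":0,"xyz":[0,0,-0.03],"dr":[0,0,0]},{"grip":0,"xyz":[0,0,-0.07],"dr":[0,0,0]},{"grip":0,"xyz":[0,0,-0.1],"dr":[0,0,0]}]' 60
python3 - <<'E'
from h import *
st()
im=ctrl.read_camera("side")[:,:,::-1]; cv2.imwrite("pics/raw6.png",im)
cv2.imwrite("pics/s6.png",cv2.resize(cv2.convertScaleAbs(im[140:220,200:300],alpha=1.3),None,fx=6,fy=6,interpolation=cv2.INTER_CUBIC))
to(.5093,-.2446,.1,0)
E
```

```text
time: 8.12
eef_pos: [0.5402, 0.1155, 0.1211]
tcp_rot: [0.998, -0.056, 0.0, -0.0]
contact_force: [1.2, 0.2, 0.4]
opening: 1.0
t 8.12 tcp [0.5402 0.1155 0.1211] yaw -6.48 tilt [0.05 0.01] F [1.21 0.21 0.35] T [-0.046 -0.039 -0.039] open 1.0 q [0.03 0.14 1.97 0.   1.04 0.14]
xyz [0.005  0.3621 0.0277] dr [-0.0012 -0.0132 -0.1127]
```

View pics/s6.png

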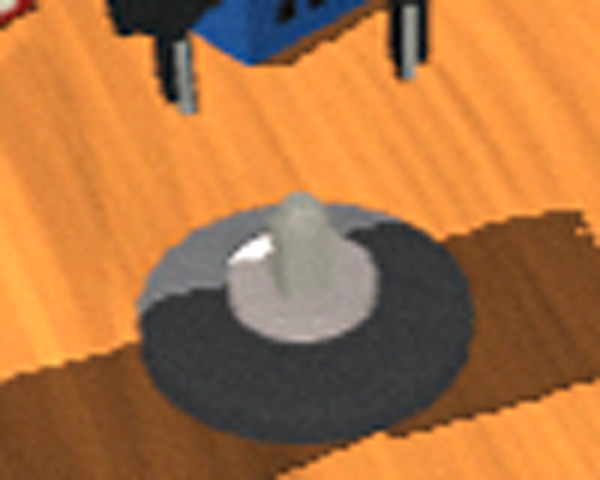

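```bash
python3 -m jog '[{"grip":0,"xyz":[0.01,0.361,0.0],"dr":[0,0,0]},{"grip":0,"xyz":[0.01,0.361,0.0],"dr":[0,0,0]},{"grip":0,"xyz":[0.01,0.361,0.04],"dr":[0,0,0]},{"grip":0,"xyz":[0.01,0.361,0.05],"dr":[0,0,0]},{"grip":0,"xyz":[0.01,0.361,0.06],"dr":[0,0,0]},{"grip":0,"xyz":[0.01,0.361,0.07],"dr":[0,0,0]},{"grip":0,"xyz":[0.01,0.361,0.08],"dr":[0,0,0]},{"grip":0,"xyz":[0.01,0.361,0.08],"dr":[0,0,0]},{"grip":0,"xyz":[0.01,0.361,0.08],"dr":[0,0,0]},{"grip":0,"xyz":[0.01,0.361,0.08],"dr":[0,0,0]},{"grip":0,"xyz":[0.01,0.361,0.08],"dr":[0,0,0]},{"grip":0,"xyz":[0.01,0.361,0.08],"dr":[0,0,0]}]' 60
python3 - <<'E'
from h import *
st();to(.5093,-.2446,-.001,-6.5)
E
```

```text
time: 9.17
eef_pos: [0.509, -0.2441, 0.0391]
tcp_rot: [0.998, -0.057, -0.0, -0.0]
contact_force: [-0.4, 0.8, 0.6]
opening: 1.001
t 9.17 tcp [ 0.509  -0.2441  0.0391] yaw -6.51 tilt [-0.01  0.03] F [-0.44  0.77  0.59] T [-0.023  0.012 -0.01 ] open 1.001 q [-0.63  0.28  1.97  0.    0.89 -0.51]
xyz [0.0004 0.0005 0.0401] dr [-0.0005  0.0002 -0.0002]
```

```bash
python3 -m jog '[{"grip":0,"xyz":[0.0003,0.0005,0.03],"dr":[0,0,0]},{"grip":0,"xyz":[0.0003,0.0005,0.04],"dr":[0,0,0]},{"grip":0.2,"xyz":[0.0003,0.0005,0.04],"dr":[0,0,0]},{"grip":0.4,"xyz":[0.0003,0.0005,0.04],"dr":[0,0,0]},{"grip":0.7,"xyz":[0.0003,0.0005,0.04],"dr":[0,0,0]},{"grip":0.7,"xyz":[0.0003,0.0005,0.04],"dr":[0,0,0]},{"grip":0.7,"xyz":[0.0003,0.0005,0.04],"dr":[0,0,0]},{"grip":0.7,"xyz":[0.0003,0.0005,0.04],"dr":[0,0,0]}]' 60
python3 - <<'E'
from h import *
st()
a=ctrl.read_camera("side")[:,:,::-1]; b=ctrl.read_camera("top")[:,:,::-1]; cv2.imwrite("pics/raw7.png",a);cv2.imwrite("pics/raw7t.png",b)
f=lambda i,x,y,w,h,k:cv2.resize(i[y:y+h,x:x+w],(w*k,h*k),interpolation=cv2.INTER_CUBIC)
cv2.imwrite("pics/s7.png",np.vstack([np.hstack([f(a,215,155,70,55,5),f(b,200,190,70,55,5)]),np.hstack([f(a,245,250,70,55,5),f(b,315,205,70,55,5)])]))
E
```

```text
time: 9.83
eef_pos: [0.5102, -0.2451, 0.0007]
tcp_rot: [0.998, -0.057, 0.001, 0.0]
contact_force: [0.7, 1.7, 4.7]
opening: 0.62
t 9.83 tcp [ 0.5102 -0.2451  0.0007] yaw -6.48 tilt [ 0.12 -0.05] F [0.67 1.69 4.69] T [ 0.293  0.032 -0.048] open 0.62 q [-0.63  0.35  1.97  0.    0.82 -0.51]
```

View pics/s7.png

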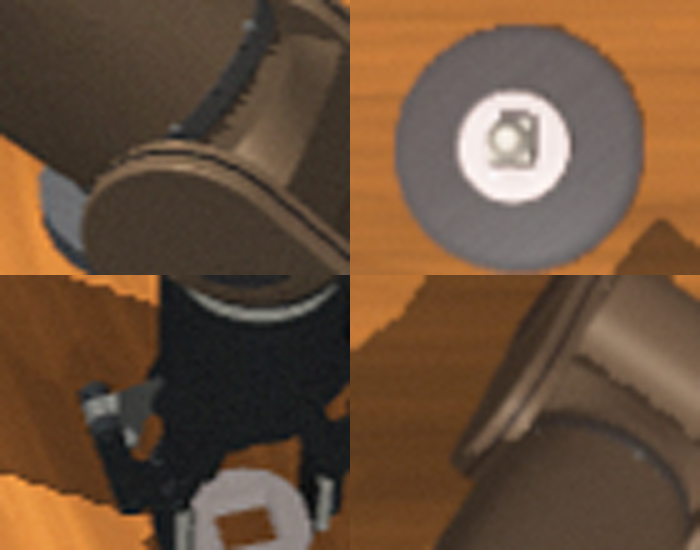

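```bash
python3 - <<'E'
from h import *
a=cv2.imread("pics/raw7.png")
rc=rectify("side",a,.5102,-.2451,.0125,.05,.0002); cv2.imwrite("pics/rc7.png",cv2.convertScaleAbs(rc,alpha=1.5,beta=-10))
b=cv2.imread("pics/raw7t.png"); rc=rectify("top",b,.539,.115,.032,.04,.0002)
cv2.imwrite("pics/rc7t.png",cv2.convertScaleAbs(rc,alpha=1.1))
ringfit("top",b,(.539,.115),z=.032,thr=170)
# corner spots of sleeve in first top picture, plane z=.06
g=rectify("top",cv2.imread("pics/top0.png"),.539,.115,.06,.03,.0002)
cv2.imwrite("pics/pair.png",np.hstack([cv2.imread("pics/rc7.png")[50:450,50:450],cv2.resize(cv2.imread("pics/rc7t.png"),(400,400))]))
E
```

```text
top ell [0.5382 0.1155] [64.9 65.5] ('hole', array([0.543 , 0.1152]), array([34.5, 29. ]), 'ang(x->y,deg)', 0.0)
```

View pics/pair.png

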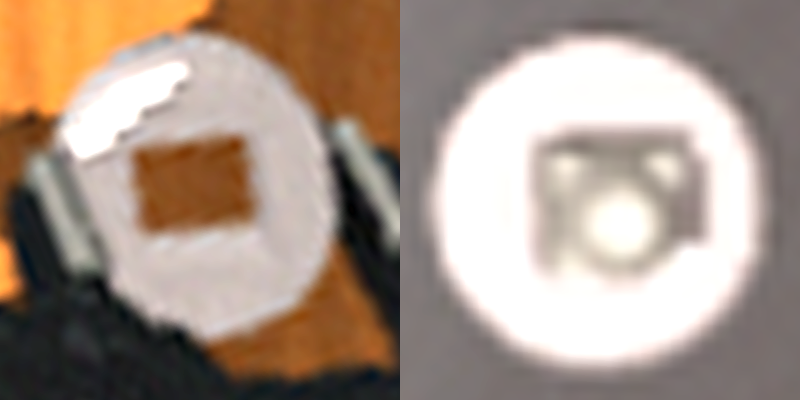

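```bash
python3 -c "
from h import *
to(.5397,.116,.1,-2)"
```

```text
xyz [-0.0113 -0.3621 -0.0995] dr [ 0.0004 -0.0019 -0.0784]
```

```bash
python3 -m jog '[{"grip":0.7,"xyz":[0,0,-0.03],"dr":[0,0,0]},{"grip":0.7,"xyz":[-0.002,-0.02,-0.07],"dr":[0,0,0]},{"grip":0.7,"xyz":[-0.011,-0.362,-0.1],"dr":[0,0,-0.078]},{"grip":0.7,"xyz":[-0.011,-0.362,-0.1],"dr":[0,0,-0.078]},{"grip":0.7,"xyz":[-0.011,-0.362,-0.1],"dr":[0,0,-0.078]},{"grip":0.7,"xyz":[-0.011,-0.362,-0.1],"dr":[0,0,-0.078]},{"grip":0.7,"xyz":[-0.011,-0.362,-0.1],"dr":[0,0,-0.078]},{"grip":0.7,"xyz":[-0.011,-0.362,-0.1],"dr":[0,0,-0.078]},{"grip":0.7,"xyz":[-0.011,-0.362,-0.1],"dr":[0,0,-0.078]},{"grip":0.7,"xyz":[-0.011,-0.362,-0.1],"dr":[0,0,-0.078]},{"grip":0.7,"xyz":[-0.011,-0.362,-0.1],"dr":[0,0,-0.078]},{"grip":0.7,"xyz":[-0.011,-0.362,-0.1],"dr":[0,0,-0.078]}]' 60
python3 -m jog '[{"grip":0.7,"xyz":[0,0,0],"dr":[0,0,0]},{"grip":0.7,"xyz":[0,0,0],"dr":[0,0,0]},{"grip":0.7,"xyz":[0,0,0],"dr":[0,0,0]},{"grip":0.7,"xyz":[0,0,0],"dr":[0,0,0]}]' 60
python3 - <<'E'
from h import *
st()
a=ctrl.read_camera("side")[:,:,::-1]; cv2.imwrite("pics/raw8.png",a);st()
cv2.imwrite("pics/s8.png",cv2.resize(cv2.convertScaleAbs(a[145:205,215:295],alpha=1.3),None,fx=8,fy=8,interpolation=cv2.INTER_CUBIC))
to(.5397,.116,.068,-2)
E
```

```text
time: 10.93
eef_pos: [0.5388, 0.1188, 0.0992]
tcp_rot: [1.0, -0.015, 0.0, -0.0]
contact_force: [-0.7, -0.7, -2.0]
opening: 0.617
time: 11.27
eef_pos: [0.539, 0.1145, 0.0989]
tcp_rot: [1.0, -0.019, -0.0, 0.0]
contact_force: [0.0, -0.4, -0.7]
opening: 0.614
t 11.27 tcp [0.539  0.1145 0.0989] yaw -2.13 tilt [-0.04 -0.02] F [ 0.05 -0.44 -0.73] T [ 0.015 -0.05  -0.029] open 0.614 q [ 0.03  0.17  1.98 -0.    1.    0.06]
t 11.32 tcp [0.5391 0.1147 0.0991] yaw -2.12 tilt [-0.03 -0.01] F [-0.15  0.29 -1.48] T [ 0.02  -0.032 -0.046] open 0.615 q [ 0.03  0.17  1.98 -0.    1.    0.06]
xyz [ 0.0006 -0.0014  0.0311] dr [ 0.0002  0.0005 -0.0022]
```

View pics/s8.png

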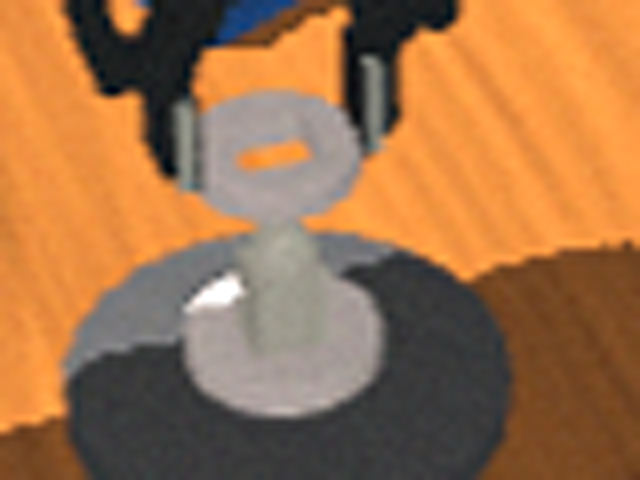

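```bash
python3 - <<'E'
from h import *
print(ray("side",[(249.7,163.9)],.105))
E
```

```text
[[0.54211499 0.11517886 0.105     ]]
```

```bash
python3 -m jog '[{"grip":0.7,"xyz":[0.0006,-0.0013,0.015],"dr":[0,0,0]},{"grip":0.7,"xyz":[0.0006,-0.0013,0.022],"dr":[0,0,0]},{"grip":0.7,"xyz":[0.0006,-0.0013,0.027],"dr":[0,0,0]},{"grip":0.7,"xyz":[0.0006,-0.0013,0.031],"dr":[0,0,0]},{"grip":0.7,"xyz":[0.0006,-0.0013,0.031],"dr":[0,0,0]},{"grip":0.7,"xyz":[0.0006,-0.0013,0.031],"dr":[0,0,0]}]' 60
python3 -c "
from h import *
st()"
```

```text
time: 11.82
eef_pos: [0.5398, 0.1172, 0.0683]
tcp_rot: [1.0, -0.018, -0.0, 0.0]
contact_force: [-0.6, 0.4, -2.2]
opening: 0.616
t 11.82 tcp [0.5398 0.1172 0.0683] yaw -2.01 tilt [-0.02 -0.  ] F [-0.59  0.45 -2.2 ] T [ 0.013 -0.045  0.001] open 0.616 q [ 0.03  0.21  1.99 -0.    0.94  0.07]
```

```bash
python3 -m jog '[{"grip":0.7,"xyz":[0,0.001,0.002],"dr":[0,0,0]},{"grip":0.7,"xyz":[0,0.001,0.005],"dr":[0,0,0]},{"grip":0.7,"xyz":[0,0.001,0.007],"dr":[0,0,0]},{"grip":0.7,"xyz":[0,0.001,0.007],"dr":[0,0,0]},{"grip":0.7,"xyz":[0,0.001,0.007],"dr":[0,0,0]}]' 60
python3 -c "
from h import *
st()"
```

```text
time: 12.23
eef_pos: [0.5397, 0.1163, 0.0613]
tcp_rot: [1.0, -0.017, -0.0, 0.0]
contact_force: [0.4, 0.2, -1.9]
opening: 0.618
t 12.23 tcp [0.5397 0.1163 0.0613] yaw -2.0 tilt [-0. -0.] F [ 0.38  0.23 -1.93] T [-0.015 -0.084 -0.006] open 0.618 q [ 0.03  0.22  1.99 -0.    0.92  0.06]
```

```bash
python3 -m jog '[{"grip":0.7,"xyz":[0,0.0002,0.002],"dr":[0,0,0]},{"grip":0.7,"xyz":[0,0.0002,0.004],"dr":[0,0,0]},{"grip":0.7,"xyz":[0,0.0002,0.006],"dr":[0,0,0]},{"grip":0.7,"xyz":[0,0.0002,0.006],"dr":[0,0,0]}]' 60
python3 -c "
from h import *
st()"
```

```text
time: 12.57
eef_pos: [0.5398, 0.1161, 0.0549]
tcp_rot: [1.0, -0.017, 0.0, 0.0]
contact_force: [1.2, 0.1, -1.8]
opening: 0.616
t 12.57 tcp [0.5398 0.1161 0.0549] yaw -2.0 tilt [ 0.01 -0.  ] F [ 1.22  0.12 -1.82] T [ 0.022 -0.123  0.065] open 0.616 q [ 0.03  0.23  2.   -0.    0.91  0.06]
```

```bash
python3 -m jog '[{"grip":0.7,"xyz":[0.0003,0,0.003],"dr":[0,0,0]},{"grip":0.7,"xyz":[0.0003,0,0.006],"dr":[0,0,0]},{"grip":0.7,"xyz":[0.0003,0,0.01],"dr":[0,0,0]},{"grip":0.7,"xyz":[0.0003,0,0.013],"dr":[0,0,0]},{"grip":0.7,"xyz":[0.0003,0,0.015],"dr":[0,0,0]},{"grip":0.7,"xyz":[0.0003,0,0.015],"dr":[0,0,0]}]' 60
python3 - <<'E'
from h import *
st()
a=ctrl.read_camera("side")[:,:,::-1]; cv2.imwrite("pics/raw9.png",a)
cv2.imwrite("pics/s9.png",cv2.resize(cv2.convertScaleAbs(a[145:205,215:295],alpha=1.3),None,fx=6,fy=6,interpolation=cv2.INTER_CUBIC))
E
```

```text
time: 13.07
eef_pos: [0.5399, 0.1161, 0.0397]
tcp_rot: [1.0, -0.017, -0.0, 0.0]
contact_force: [0.3, 1.2, -2.0]
opening: 0.614
t 13.07 tcp [0.5399 0.1161 0.0397] yaw -2.0 tilt [-0.03 -0.  ] F [ 0.25  1.17 -2.01] T [ 0.021 -0.102  0.016] open 0.614 q [0.03 0.26 2.   0.   0.88 0.06]
```

View pics/s9.png

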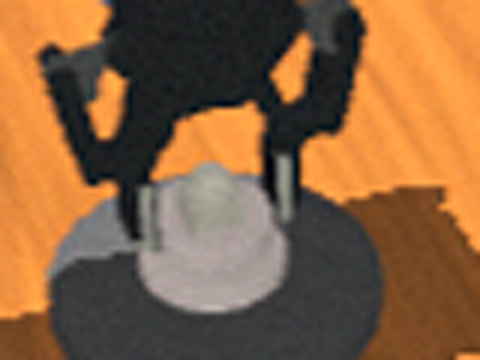

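```bash
python3 -m jog '[{"grip":0.7,"xyz":[0,0,0.003],"dr":[0,0,0]},{"grip":0.7,"xyz":[0,0,0.006],"dr":[0,0,0]},{"grip":0.7,"xyz":[0,0,0.007],"dr":[0,0,0]},{"grip":0.7,"xyz":[0,0,0.0075],"dr":[0,0,0]},{"grip":0.7,"xyz":[0,0,0.0075],"dr":[0,0,0]}]' 60
python3 -c "
from h import *
st()"
```

```text
time: 13.53
eef_pos: [0.54, 0.1161, 0.0328]
tcp_rot: [1.0, -0.018, -0.0, 0.0]
contact_force: [-1.2, -0.3, -2.0]
opening: 0.615
t 13.53 tcp [0.54   0.1161 0.0328] yaw -2.01 tilt [-0.02  0.  ] F [-1.15 -0.26 -2.05] T [-0.021  0.003  0.061] open 0.615 q [0.03 0.27 2.   0.   0.87 0.06]
```

```bash
python3 -m jog '[{"grip":0.7,"xyz":[0,0,0.0005],"dr":[0,0,0]},{"grip":0.7,"xyz":[0,0,0.001],"dr":[0,0,0]},{"grip":0.7,"xyz":[0,0,0.0015],"dr":[0,0,0]}]' 60
python3 -c "
from h import *
st()"
```

```text
time: 13.78
eef_pos: [0.54, 0.1161, 0.0326]
tcp_rot: [1.0, -0.017, -0.001, 0.0]
contact_force: [-5.3, -1.2, 11.0]
opening: 0.617
t 13.78 tcp [0.54   0.1161 0.0326] yaw -1.99 tilt [-0.07 -0.01] F [-5.28 -1.25 10.97] T [-0.101  0.805 -0.028] open 0.617 q [ 0.03  0.27  2.   -0.    0.87  0.06]
```

```bash
python3 -m jog '[{"grip":0.7,"xyz":[0,0,-0.001],"dr":[0,0,0]},{"grip":0.4,"xyz":[0,0,-0.001],"dr":[0,0,0]},{"grip":0,"xyz":[0,0,-0.001],"dr":[0,0,0]},{"grip":0,"xyz":[0,0,-0.001],"dr":[0,0,0]},{"grip":0,"xyz":[0,0,-0.001],"dr":[0,0,0]},{"grip":0,"xyz":[0,0,-0.001],"dr":[0,0,0]},{"grip":0,"xyz":[0,0,-0.03],"dr":[0,0,0]},{"grip":0,"xyz":[0,0,-0.06],"dr":[0,0,0]},{"grip":0,"xyz":[0,0,-0.08],"dr":[0,0,0]}]' 60
python3 - <<'E'
from h import *
st()
a=ctrl.read_camera("side")[:,:,::-1]; cv2.imwrite("pics/raw10.png",a)
cv2.imwrite("pics/s10.png",cv2.resize(cv2.convertScaleAbs(a[145:205,215:295],alpha=1.3),None,fx=6,fy=6,interpolation=cv2.INTER_CUBIC))
to(.6112,-.1699,.04,-2)
E
```

```text
time: 14.53
eef_pos: [0.5409, 0.1161, 0.1134]
tcp_rot: [1.0, -0.018, 0.001, -0.0]
contact_force: [1.0, -0.1, 0.5]
opening: 1.004
t 14.53 tcp [0.5409 0.1161 0.1134] yaw -2.01 tilt [0.12 0.  ] F [ 1.04 -0.14  0.54] T [ 0.01  -0.045  0.045] open 1.004 q [0.03 0.15 1.97 0.   1.02 0.06]
xyz [0.0767 0.2838 0.0784] dr [-0.0006 -0.0096  0.0001]
```

View pics/s10.png

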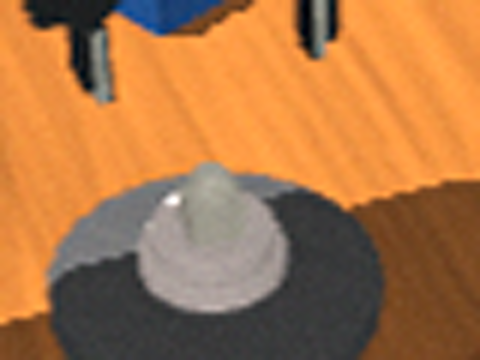

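```bash
python3 -m jog '[{"grip":0,"xyz":[0.0765,0.2835,0.0],"dr":[0,0,0.175]},{"grip":0,"xyz":[0.0765,0.2835,0.02],"dr":[0,0,0.175]},{"grip":0,"xyz":[0.0765,0.2835,0.04],"dr":[0,0,0.175]},{"grip":0,"xyz":[0.0765,0.2835,0.05],"dr":[0,0,0.175]},{"grip":0,"xyz":[0.0765,0.2835,0.06],"dr":[0,0,0.175]},{"grip":0,"xyz":[0.0765,0.2835,0.07],"dr":[0,0,0.175]},{"grip":0,"xyz":[0.0765,0.2835,0.078],"dr":[0,0,0.175]},{"grip":0,"xyz":[0.0765,0.2835,0.078],"dr":[0,0,0.175]},{"grip":0,"xyz":[0.0765,0.2835,0.078],"dr":[0,0,0.175]},{"grip":0,"xyz":[0.0765,0.2835,0.078],"dr":[0,0,0.175]},{"grip":0,"xyz":[0.0765,0.2835,0.078],"dr":[0,0,0.175]}]' 60
python3 - <<'E'
from h import *
st();to(.6112,-.1699,.0,-12)
E
```

```text
time: 15.5
eef_pos: [0.6066, -0.1692, 0.0335]
tcp_rot: [0.995, -0.105, -0.0, -0.0]
contact_force: [-0.3, 0.2, -0.7]
opening: 1.002
t 15.5 tcp [ 0.6066 -0.1692  0.0335] yaw -12.01 tilt [-0.    0.02] F [-0.3   0.21 -0.68] T [ 0.006 -0.02  -0.002] open 1.002 q [-0.43  0.41  1.81  0.    0.92 -0.22]
xyz [ 0.0047 -0.0002  0.0335] dr [-0.0003  0.0001 -0.0002]
```

```bash
python3 -m jog '[{"grip":0,"xyz":[0.0045,0,0.01],"dr":[0,0,0]},{"grip":0,"xyz":[0.0045,0,0.025],"dr":[0,0,0]},{"grip":0,"xyz":[0.0045,0,0.033],"dr":[0,0,0]},{"grip":0.2,"xyz":[0.0045,0,0.033],"dr":[0,0,0]},{"grip":0.4,"xyz":[0.0045,0,0.033],"dr":[0,0,0]},{"grip":0.8,"xyz":[0.0045,0,0.033],"dr":[0,0,0]},{"grip":0.8,"xyz":[0.0045,0,0.033],"dr":[0,0,0]},{"grip":0.8,"xyz":[0.0045,0,0.033],"dr":[0,0,0]},{"grip":0.8,"xyz":[0.0045,0,0.033],"dr":[0,0,0]}]' 60
python3 - <<'E'
from h import *
st()
a=ctrl.read_camera("side")[:,:,::-1]; cv2.imwrite("pics/raw11.png",a); s=ctrl.get_state()["eef_pos"]
rc=rectify("side",a.copy(),s[0],s[1],s[2]+.012,.05,.0002); cv2.imwrite("pics/rc11.png",cv2.convertScaleAbs(rc,alpha=1.5,beta=-10))
b=ctrl.read_camera("top")[:,:,::-1]; cv2.imwrite("pics/raw11t.png",b)
to(.54,.116,.1,8)
E
```

```text
time: 16.25
eef_pos: [0.6117, -0.1711, 0.0012]
tcp_rot: [0.994, -0.105, 0.001, 0.0]
contact_force: [-0.4, 0.4, 1.3]
opening: 0.503
t 16.25 tcp [ 0.6117 -0.1711  0.0012] yaw -12.04 tilt [ 0.1  -0.04] F [-0.37  0.37  1.34] T [ 0.042 -0.002  0.058] open 0.503 q [-0.43  0.47  1.8   0.    0.87 -0.22]
xyz [-0.1298 -0.2658 -0.0991] dr [ 0.0005 -0.0017 -0.3497]
```

View pics/rc11.png

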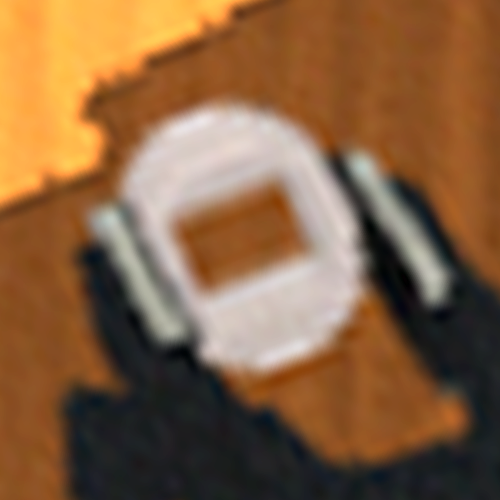

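```bash
python3 -m jog '[{"grip":0.8,"xyz":[0,0,-0.03],"dr":[0,0,0]},{"grip":0.8,"xyz":[-0.01,-0.02,-0.07],"dr":[0,0,0]},{"grip":0.8,"xyz":[-0.13,-0.266,-0.1],"dr":[0,0,-0.332]},{"grip":0.8,"xyz":[-0.13,-0.266,-0.1],"dr":[0,0,-0.332]},{"grip":0.8,"xyz":[-0.13,-0.266,-0.1],"dr":[0,0,-0.332]},{"grip":0.8,"xyz":[-0.13,-0.266,-0.1],"dr":[0,0,-0.332]},{"grip":0.8,"xyz":[-0.13,-0.266,-0.1],"dr":[0,0,-0.332]},{"grip":0.8,"xyz":[-0.13,-0.266,-0.1],"dr":[0,0,-0.332]},{"grip":0.8,"xyz":[-0.13,-0.266,-0.1],"dr":[0,0,-0.332]},{"grip":0.8,"xyz":[-0.13,-0.266,-0.1],"dr":[0,0,-0.332]},{"grip":0.8,"xyz":[-0.13,-0.266,-0.1],"dr":[0,0,-0.332]},{"grip":0.8,"xyz":[-0.13,-0.266,-0.1],"dr":[0,0,-0.332]}]' 60
python3 -m jog '[{"grip":0.8,"xyz":[0,0,0],"dr":[0,0,0]},{"grip":0.8,"xyz":[0,0,0],"dr":[0,0,0]},{"grip":0.8,"xyz":[0,0,0],"dr":[0,0,0]},{"grip":0.8,"xyz":[0,0,0],"dr":[0,0,0]}]' 60
python3 - <<'E'
from h import *
st()
a=ctrl.read_camera("side")[:,:,::-1]; cv2.imwrite("pics/raw12.png",a);st()
cv2.imwrite("pics/s12.png",cv2.resize(cv2.convertScaleAbs(a[145:205,215:295],alpha=1.3),None,fx=8,fy=8,interpolation=cv2.INTER_CUBIC))
to(.54,.1155,.07,7)
E
```

```text
time: 17.35
eef_pos: [0.5391, 0.1161, 0.1]
tcp_rot: [0.998, 0.061, -0.0, 0.0]
contact_force: [-0.8, 0.3, -0.7]
opening: 0.502
time: 17.68
eef_pos: [0.5395, 0.1155, 0.1001]
tcp_rot: [0.998, 0.06, -0.0, 0.0]
contact_force: [0.6, 0.5, -1.0]
opening: 0.505
t 17.68 tcp [0.5395 0.1155 0.1001] yaw 6.9 tilt [-0.02 -0.  ] F [ 0.57  0.54 -1.03] T [ 0.028  0.005 -0.009] open 0.505 q [ 0.03  0.16  1.98 -0.    1.   -0.09]
t 17.73 tcp [0.5395 0.1156 0.1002] yaw 6.92 tilt [-0.01 -0.  ] F [-0.36 -0.52 -1.25] T [-0.033 -0.005 -0.018] open 0.501 q [ 0.03  0.16  1.98 -0.    1.   -0.09]
xyz [0.0005 0.0002 0.0302] dr [ 0.      0.0003 -0.0014]
```

View pics/s12.png

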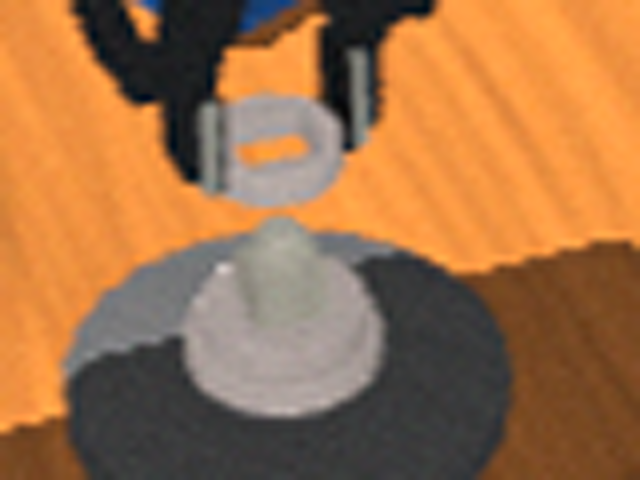

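```bash
python3 -m jog '[{"grip":0.8,"xyz":[0.0004,0,0.015],"dr":[0,0,0]},{"grip":0.8,"xyz":[0.0004,0,0.022],"dr":[0,0,0]},{"grip":0.8,"xyz":[0.0004,0,0.027],"dr":[0,0,0]},{"grip":0.8,"xyz":[0.0004,0,0.031],"dr":[0,0,0]},{"grip":0.8,"xyz":[0.0004,0,0.031],"dr":[0,0,0]},{"grip":0.8,"xyz":[0.0004,0,0.031],"dr":[0,0,0]}]' 60
python3 -c "
from h import *
st()"
```

```text
time: 18.23
eef_pos: [0.5397, 0.1164, 0.0693]
tcp_rot: [0.998, 0.061, -0.0, 0.0]
contact_force: [0.1, 0.1, -0.7]
opening: 0.503
t 18.23 tcp [0.5397 0.1164 0.0693] yaw 6.99 tilt [-0.02 -0.  ] F [ 0.14  0.08 -0.74] T [-0.047  0.008 -0.044] open 0.503 q [ 0.03  0.21  1.99 -0.    0.94 -0.09]
```

```bash
python3 -m jog '[{"grip":0.8,"xyz":[0.0001,0.0007,0.002],"dr":[0,0,0]},{"grip":0.8,"xyz":[0.0001,0.0007,0.005],"dr":[0,0,0]},{"grip":0.8,"xyz":[0.0001,0.0007,0.007],"dr":[0,0,0]},{"grip":0.8,"xyz":[0.0001,0.0007,0.008],"dr":[0,0,0]},{"grip":0.8,"xyz":[0.0001,0.0007,0.008],"dr":[0,0,0]}]' 60
python3 -c "
from h import *
st()"
```

```text
time: 18.65
eef_pos: [0.5399, 0.1158, 0.0611]
tcp_rot: [0.998, 0.061, 0.0, 0.0]
contact_force: [-0.2, -0.1, -0.9]
opening: 0.503
t 18.65 tcp [0.5399 0.1158 0.0611] yaw 6.99 tilt [ 0.01 -0.  ] F [-0.23 -0.1  -0.89] T [-0.027 -0.091 -0.019] open 0.503 q [ 0.03  0.22  1.99 -0.    0.92 -0.09]
```

```bash
python3 -m jog '[{"grip":0.8,"xyz":[0.0001,0.0002,0.002],"dr":[0,0,0]},{"grip":0.8,"xyz":[0.0001,0.0002,0.004],"dr":[0,0,0]},{"grip":0.8,"xyz":[0.0001,0.0002,0.006],"dr":[0,0,0]},{"grip":0.8,"xyz":[0.0001,0.0002,0.006],"dr":[0,0,0]}]' 60
python3 -c "
from h import *
st()"
```

```text
time: 18.98
eef_pos: [0.5401, 0.1155, 0.0549]
tcp_rot: [0.998, 0.061, 0.0, 0.0]
contact_force: [0.6, 0.2, -1.3]
opening: 0.502
t 18.98 tcp [0.5401 0.1155 0.0549] yaw 6.99 tilt [ 0.01 -0.  ] F [ 0.57  0.16 -1.31] T [ 0.023 -0.178  0.048] open 0.502 q [ 0.03  0.23  2.   -0.    0.91 -0.09]
```

```bash
python3 -m jog '[{"grip":0.8,"xyz":[0.0003,0,0.002],"dr":[0,0,0]},{"grip":0.8,"xyz":[0.0003,0,0.004],"dr":[0,0,0]},{"grip":0.8,"xyz":[0.0003,0,0.006],"dr":[0,0,0]},{"grip":0.8,"xyz":[0.0003,0,0.008],"dr":[0,0,0]},{"grip":0.8,"xyz":[0.0003,0,0.0085],"dr":[0,0,0]},{"grip":0.8,"xyz":[0.0003,0,0.0085],"dr":[0,0,0]}]' 60
python3 -c "
from h import *
st()"
```

```text
time: 19.48
eef_pos: [0.5401, 0.1156, 0.0465]
tcp_rot: [0.998, 0.061, -0.0, -0.0]
contact_force: [0.1, 0.2, -1.3]
opening: 0.505
t 19.48 tcp [0.5401 0.1156 0.0465] yaw 6.99 tilt [-0.03  0.  ] F [ 0.05  0.2  -1.3 ] T [-0.054 -0.05  -0.005] open 0.505 q [ 0.03  0.25  2.    0.    0.9  -0.09]
```

```bash
python3 -m jog '[{"grip":0.8,"xyz":[0,0,0.0008],"dr":[0,0,0]},{"grip":0.8,"xyz":[0,0,0.0015],"dr":[0,0,0]},{"grip":0.8,"xyz":[0,0,0.0015],"dr":[0,0,0]}]' 60
python3 -c "
from h import *
st()"
```

```text
time: 19.73
eef_pos: [0.5403, 0.1156, 0.0453]
tcp_rot: [0.998, 0.061, -0.0, -0.0]
contact_force: [-0.1, 0.8, -0.3]
opening: 0.499
t 19.73 tcp [0.5403 0.1156 0.0453] yaw 6.99 tilt [-0.01 -0.  ] F [-0.11  0.84 -0.27] T [-0.021 -0.024  0.019] open 0.499 q [ 0.03  0.25  2.    0.    0.89 -0.09]
```

```bash
python3 -m jog '[{"grip":0.8,"xyz":[0,0,0.0005],"dr":[0,0,0]},{"grip":0.8,"xyz":[0,0,0.001],"dr":[0,0,0]},{"grip":0.8,"xyz":[0,0,0.001],"dr":[0,0,0]}]' 60
python3 -c "
from h import *
st()"
```

```text
time: 19.98
eef_pos: [0.5403, 0.1156, 0.0451]
tcp_rot: [0.998, 0.061, -0.0, 0.0]
contact_force: [-3.1, -0.8, 5.0]
opening: 0.503
t 19.98 tcp [0.5403 0.1156 0.0451] yaw 7.0 tilt [-0.04 -0.01] F [-3.08 -0.76  5.03] T [0.002 0.502 0.008] open 0.503 q [ 0.03  0.25  2.   -0.    0.89 -0.09]
```

```bash
python3 -m jog '[{"grip":0.8,"xyz":[0,0,-0.0005],"dr":[0,0,0]},{"grip":0.5,"xyz":[0,0,-0.0005],"dr":[0,0,0]},{"grip":0,"xyz":[0,0,-0.0005],"dr":[0,0,0]},{"grip":0,"xyz":[0,0,-0.0005],"dr":[0,0,0]},{"grip":0,"xyz":[0,0,-0.0005],"dr":[0,0,0]},{"grip":0,"xyz":[0,0,-0.0005],"dr":[0,0,0]},{"grip":0,"xyz":[0,0,-0.0005],"dr":[0,0,0]},{"grip":0,"xyz":[0,0,-0.03],"dr":[0,0,0]},{"grip":0,"xyz":[0,0,-0.07],"dr":[0,0,0]},{"grip":0,"xyz":[0,0,-0.1],"dr":[0,0,0]},{"grip":0,"xyz":[0,0,-0.13],"dr":[0,0,0]}]' 60
python3 -c "
from h import *
st()"
python3 -m jog '[{"grip":0,"xyz":[0,0.04,-0.02],"dr":[0,0,0]},{"grip":0,"xyz":[0,0.08,-0.02],"dr":[0,0,0]},{"grip":0,"xyz":[0,0.12,-0.02],"dr":[0,0,0]},{"grip":0,"xyz":[0,0.16,-0.02],"dr":[0,0,0]},{"grip":0,"xyz":[0,0.2,-0.02],"dr":[0,0,0]},{"grip":0,"xyz":[0,0.24,-0.02],"dr":[0,0,0]},{"grip":0,"xyz":[0,0.28,-0.02],"dr":[0,0,0]},{"grip":0,"xyz":[0,0.28,-0.02],"dr":[0,0,0]},{"grip":0,"xyz":[0,0.28,-0.02],"dr":[0,0,0]}]'
python3 - <<'E'
from h import *
a=ctrl.read_camera("side")[:,:,::-1]; b=ctrl.read_camera("top")[:,:,::-1]; st()
cv2.imwrite("pics/f_side.png",a);cv2.imwrite("pics/f_top.png",b)
f=lambda i,x,y,w,h,k:cv2.resize(i[y:y+h,x:x+w],(w*k,h*k),interpolation=cv2.INTER_CUBIC)
cv2.imwrite("pics/f_crop.png",np.hstack([f(a,215,150,80,65,5),f(b,200,188,75,65,5)]))
E
```

```text
time: 20.9
eef_pos: [0.5404, 0.1156, 0.1761]
tcp_rot: [0.998, 0.061, 0.0, 0.0]
contact_force: [0.0, 0.3, -0.6]
opening: 1.001
t 20.9 tcp [0.5404 0.1156 0.1761] yaw 6.99 tilt [0.05 0.  ] F [ 0.05  0.27 -0.57] T [-0.042 -0.049  0.065] open 1.001 q [ 0.03  0.07  1.93  0.    1.14 -0.09]
time: 21.65
eef_pos: [0.5743, -0.1644, 0.194]
tcp_rot: [0.998, 0.059, -0.0, -0.0]
contact_force: [0.5, 1.0, 0.3]
opening: 1.004
t 21.75 tcp [ 0.5741 -0.1617  0.1939] yaw 6.98 tilt [-0.04  0.05] F [ 0.96  0.12 -0.28] T [0.004 0.006 0.053] open 0.999 q [-0.44  0.15  1.81  0.    1.18 -0.57]
```

View pics/f_crop.png

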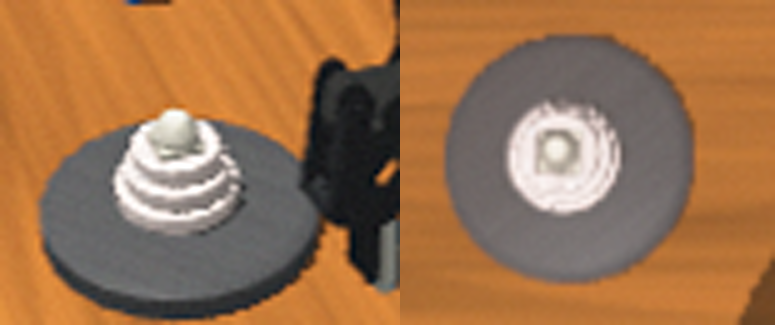

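View pics/f_side.png

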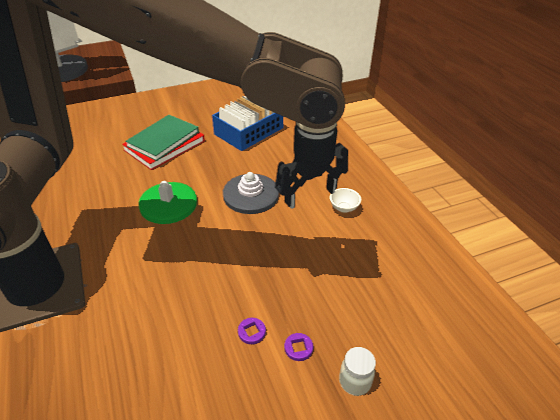

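```bash
python3 - <<'E'
from h import *
a=cv2.imread("pics/f_side.png")
f=cv2.resize(a[160:205,228:273],None,fx=13,fy=13,interpolation=cv2.INTER_CUBIC)
K=13
def circ(z,r,col):
    t=np.linspace(0,2*np.pi,200); X=np.c_[.5412+r*np.cos(t),.1172+r*np.sin(t),np.full(200,z)]
    p=proj("side",X); p=((p-[228,160]+.5)*K-.5).astype(np.int32); cv2.polylines(f,[p],True,col,1)
for z,r,c in ((.032,.033,(0,0,255)),(.044,.028,(0,160,0)),(.056,.023,(255,0,0))): circ(z,r,c)
cv2.imwrite("pics/chk.png",f)
E
```

```text
(no output)
```

View pics/chk.png

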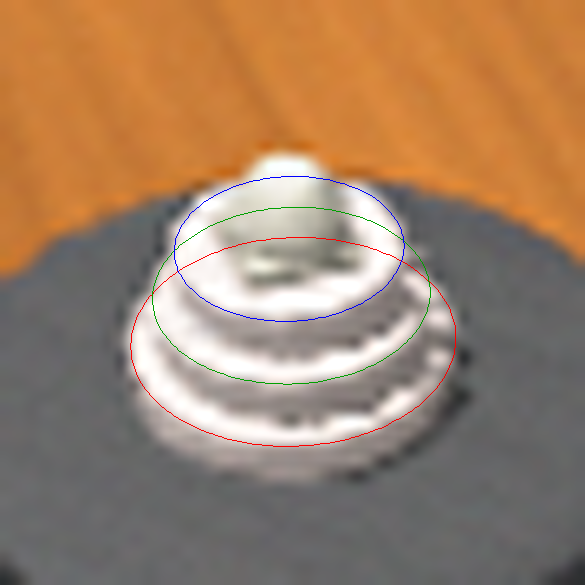

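```bash
python3 -c "
from h import *
st();ctrl.sign_off()"
```

```text
t 21.75 tcp [ 0.5741 -0.1617  0.1939] yaw 6.98 tilt [-0.04  0.05] F [ 0.96  0.12 -0.28] T [0.004 0.006 0.053] open 0.999 q [-0.44  0.15  1.81  0.    1.18 -0.57]
the job is handed in; nothing more can be done
```

The three rings are on the dark foot's post in the order asked: wide at the bottom, then middle, then narrow on top. The job took 21.75 s of robot time. I estimated the sleeve's angle at about -2° by sight and turned each ring to match before lowering it. Each one then went over the square without catching on its corners, so turning under a push was not needed.

**Seating by feel:** each ring reached firm contact, a rise of 6 to 13 N, within about 0.3 mm of the height expected for lying home. This was checked against the tool height at which it was picked up.

**Last pictures:** both views show the three rings stacked squarely on the post. The ring outlines drawn at their home heights over the side view agreed to within about 1 pixel, which is inside the 2 mm calibration error. I saw no tilt or gaps. The basket, books, bowl, jar, purple rings and green foot look untouched in the side view.

**Disagreements:**
- The two cameras differed by 1–2 mm throughout, so I used their mean position.
- One by-eye estimate of the middle ring's position was about 2 mm off in x. I ignored it because the grip centres the ring in that direction.

I did no push-down check after letting go of the rings. At hand-in the gripper was open, well clear of everything, and the force readings were close to zero.

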